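Weigh-check the trackball and show it to the bench camera

TASK

Check the yellow trackball that lies in its blue dish on the spring scale: stand brass weights on the free half of the scale's pan until the red pointer rests inside the green band with the robot clear of it. Then lift the dish by its bar, keeping it level and the loose ball in its middle, and turn it a quarter turn clockwise (seen from above) so that its red tab points at the bench camera, with the ball at the height of the lens. Finish while still holding the dish there, above the scale, with the added weights left on the pan and spare weights and the other bench things left where they were.

Things in the scene. Friction and masses are not known exactly. Their poses are not given: they have to be found in the camera images.
- scale: Spring scale, fixed to the bench: cream housing 160 (x) x 260 (y) x 30 mm, origin at the centre of its underside. An aluminium pan plate 160 x 260 x 8 mm sits above it (pan top 78 mm above the bench when unloaded). The dish stands on the +y half of the pan (centre at y = +60 mm); the half with the black rubber mat (y -28 to -124 mm) is free for weights. A white column 50 mm wide and 80 mm high with the green band stands on the +x side at y = -60 mm, not higher than the pan.
- pan (a joint): How far the sprung pan has sunk, in m: 0 at its upper stop, 0.034 at its lower stop, rate 150 N/m (each weight sinks it 7.8 mm more). At the start the dish and ball alone sink it about 1 to 8 mm, as the dish's mass varies. The green band is from 0.012 to 0.022; one or two weights are needed. It rises again when the dish is lifted off; that is expected.
- pan_spot (a point): Point on the top face of the pan, in the middle of the free half (rubber mat); axes as the scale's; sinks with the pan. Two weights can stand 35 mm either side of it in x.
- pan_pointer (a point): Tip of the red pointer, which sinks with the pan in front of the white column's +x face.
- dish: Blue round dish, 124 mm wide, 27 mm high, about 0.3 kg, inner face a shallow 8 degree cone with a steeper lip outside 40 mm radius. Origin at the centre of its underside. Its x axis points to the red tab on the rim (tab reaches 82 mm out). A pink fork handle rises over it: legs at y = +-64 mm, joined by a bar. At the start the tab points to the scale's -x side.
- dish_bar (a point): Middle of the handle's bar, 81 mm above the dish's underside: the bar runs along the dish's y axis, 134 mm long, 12 mm thick (along the dish's x), 18 mm tall, black in the middle 60 mm where it is gripped from above; the ball's top is 41 mm below this point.
- dish_seat (a point): Lowest point of the dish's inner face, on its axis, 6 mm above its underside: the ball belongs here.
- ball_center (a point): Centre of the yellow ball, 34 mm in diameter, 0.11 kg, loose; 23 mm above the dish's underside when centred.
- weight_a: Brass weight, upright cylinder 24 mm in diameter, 30 mm high, 0.12 kg, loose; origin at the centre of its underside.
- weight_b: Brass weight, the same as weight_a.
- weight_c: Brass weight, the same as weight_a.
- camera: Bench camera fixed beyond the scale's +y end, on a post; grey head 50 mm wide, top 174 mm above the bench. Origin at the centre of its foot. The lens looks along its -y.
- lens (a point): Front of the camera's black lens, 152 mm above the bench.
- projectbox: Bystander: pink and blue metal project box with knobs, 75 x 75 x 136 mm, origin at the centre of its underside; leave alone.
- plug: Bystander: audio plug lying on the bench, about 75 mm long, 19 mm in diameter; leave alone.
- screwdriver: Bystander: blue screwdriver, 140 mm long, lying on the bench; leave alone.
There are look-alikes about, which are no part of the job. There is more than one size of the dish; the job needs the larger. Of the things that look like the camera, the larger one is meant.

How it is judged:
By the outcome, as a careful person would: the job done as asked, in the order asked, and still so for the second after the job is handed in, while the arm keeps its last pose, push and grip.
It also fails if it takes over 72 s, if anything falls off the work surface, if the arm or the gripper's body presses on something with over 40 N, if the wrist force passes 120 N, or if a joint passes its speed limit or range.

ROBOT

A 6-joint arm with a two-finger parallel gripper is mounted at the origin on the work surface. World frame = base frame: x ahead of the robot, y to its left, z up, the work surface at z = 0. Lengths are in m, angles in rad, forces in N, time in s.
With the tool pointing down it reaches from about 0.2 to 0.875 m from the base axis. Payload 3.4 kg.
Tool frame: the origin (TCP) lies between the finger pads; the fingertips stand 22 mm ahead of it and the grasp point (between the pads) lies 3 mm ahead of it; z points along the fingers, y is the direction in which the jaws open and shut (so a half turn about z gives the same grasp; the last joint's range is limited). The gripper opens to 94 mm and grips with 3 to 60 N. Pads are 16 mm wide; open, the fingers measure 119 mm over their backs; the gripper's body (75 mm by 177 mm) begins 78 mm behind the grasp point.
Start: joints at [-1.278, 0.276, 1.505, -0, 1.361, -0.121], TCP at [0.231, -0.527, 0.189] pointing down, gripper open.
Joint ranges: [-2.89, 2.89], [-0.75, 2.08], [0.22, 2.7], [-1.18, 4.32], [0.11, 2.71], [-2.7, 2.7]. Speed limits (rad/s): [2.57, 2.57, 3.14, 3.14, 3.14, 3.14].

INTERFACE

Orientations are given as [roll, pitch, yaw] about the fixed x, y, z axes, in that order (R = Rz(yaw) Ry(pitch) Rx(roll)).
In Python, from bench import r gives the robot as it stands.
- The arm moves only by the tool step_arm, never from a script. Its argument "steps" is text: rows parted by semicolons, each of 6 numbers parted by spaces: the shift along the tool's x, y, z in m, then the turn, a rotation vector about the tool's x, y, z in rad. A call has 1 to 20 rows; each row shifts and turns the commanded pose from where the row before left it, along the tool's axes as they then stand; what a row does not reach is not made up. A row lasts 1/10 s, in which the tool goes at most 50 mm and 8.59 degrees, less where a joint would pass 70% of its speed; a pose out of reach is approached as far as the arm can. A call is refused whole if a number of a shift passes 0.05 or a number of a turn 0.15, either way. A call with a gripper value outside its range is refused whole. "hand" is the finger opening in m, from 0 to 0.094, set as the call begins (left out, the last holds). The fingers move at their own pace and stop on an object; "grip_force" is the grip in N (left out, the last holds). Time passes only in rows, so rows that do not move let the fingers close. It gives the time, the measured TCP pose, the force and the opening at its end, in the units of the state.
- r.get_obs(): the state, without advancing time (a new reading comes with each control period).
- r.camera(name): name is "scene" or "side" or "wrist"; returns a dict with "frame" (480x640x3 uint8, blue, green, red), "depth" (480x640 float32, m along the optical axis (not along the pixel's ray), 0 where there is no reading), "intrinsics" (3x3 intrinsics, pixels), "dist_coeffs" ([k1, k2, p1, p2, k3] as OpenCV has them; the pictures are not rectified), "R" (3x3) and "t" (3): a world point X has camera coordinates R X + t; the wrist camera has in their place "mount" (4x4, takes a point from camera to tool coordinates, whose origin is the TCP and whose axes are the flange's). Camera axes: x right, y down, z forward; pixel columns grow to the right and rows downward; lengths in m; the calibration is good to about 2 mm. A picture is of the moment at which its call begins: read the wrist's pose just before it.
- r.finish_job(): hands the job in, once; it reports no verdict.
Trained networks look in a picture, given as the dict that the camera call returned (one of the last four; its "shot" number tells which), for a name from the list of things; names that differ only in an ending like _2 or _b are one class to them, and where a whole thing is asked for, a point or a joint stands for the part that bears it (a point fixed in the world has none). Each returns a list of dicts, best first, with "p" (0 to 1); they miss things now and then, are a little off and sometimes report something else, mostly with a low value. They report only what shows in the picture. A call takes as long as a camera call. They do not tell look-alikes from the thing itself.
- r.outline_of(label, picture): "mask" (480x640 bool, what is visible of it) and "extent" ([left, top, width, height] in pixels, round what is visible of it).
- r.spot_point(label, picture): "location" ([column, row] in pixels: a listed point, or the origin of a listed thing).
The state is a dict: "clock": time; "joint_pos": joint angles; "qd": joint speeds; "effort": joint torques, N m; "ee_pos": TCP position; "tcp_rot": TCP orientation; "contact_force": force on the tool from outside, world axes, zero at the start; "wrist_torque": the same for the moment, N m; "finger_gap": finger opening in m.
Only numpy, scipy, OpenCV 4.12 (cv2) and the standard library are available. Lean on these libraries where they do the work, as an engineer would, in place of code of your own. Each camera call takes 0.05 s, during which the arm holds its last target.

## Working session

There is one attempt and no reset: what is moved stays moved. The work goes in short steps, Python scripts to look and compute and a tool call to move; the robot and the scene stay as the last step left them, time stands still between calls to the robot, and variables do not carry over. Pictures are saved under pics/ and viewed, and the job is handed in when it is done.

Besides the shell and the picture viewer there is one more tool, called after ">>>" as name(argument=value, ...), one argument or row to a line, values as JSON. step_arm: Moves the arm, as the interface text tells. Its arguments: {"type":"object","properties":{"steps":{"type":"string"},"hand":{"type":"number"},"grip_force":{"type":"number"}},"required":["steps"]}

```bash
ls; mkdir -p pics
cat > h.py <<'E'
import numpy as np, cv2, pickle
from bench import r
def shot(name,fn):
    o=r.get_obs(); p=r.camera(name); cv2.imwrite('pics/'+fn,p['frame']); return o,p
def world(p,uv,d=None,o=None,z=None):
    K=np.array(p['intrinsics']);D=np.array(p['dist_coeffs'])
    n=cv2.undistortPoints(np.array([[uv]],float),K,D)[0,0]
    ray=np.array([n[0],n[1],1.])
    if 'R' in p and p.get('R') is not None:
        R=np.array(p['R']);t=np.array(p['t']); Rc=R.T; c=-R.T@t
    else:
        M=np.array(p['mount']); T=tcp(o)@M; Rc=T[:3,:3]; c=T[:3,3]
    if z is not None:
        w=Rc@ray; return c+w*(z-c[2])/w[2]
    if d is None:
        u,v=int(round(uv[0])),int(round(uv[1])); a=p['depth'][max(0,v-2):v+3,max(0,u-2):u+3]; a=a[a>0]; d=np.median(a) if len(a) else 0
    return Rc@(ray*d)+c
def tcp(o):
    from scipy.spatial.transform import Rotation as Ro
    T=np.eye(4);T[:3,:3]=Ro.from_euler('xyz',o['tcp_rot']).as_matrix();T[:3,3]=o['ee_pos'];return T
E
python3 - <<'E'
from h import *
print(r.get_obs())
for n in ['scene','side','wrist']:
    o,p=shot(n,n+'0.png')
    for l in ['scale','dish','dish_bar','dish_seat','ball_center','weight_a','camera','lens','pan_spot','pan_pointer','projectbox','plug','screwdriver']:
        try:
            for q in r.spot_point(l,p)[:5]:
                if q['p']>.2: print(n,l,round(q['p'],2),np.round(q['location']),np.round(world(p,q['location'],o=o),3))
        except Exception as e: print(n,l,e)
E
```

```text
pics
{'clock': 0.0, 'joint_pos': array([-1.27800392e+00,  2.76584951e-01,  1.50611663e+00, -4.91382629e-05,
        1.36068806e+00, -1.20998091e-01]), 'qd': array([ 0.0003651 ,  0.00037056, -0.0009291 , -0.00117281, -0.00038305,
       -0.00096861]), 'effort': array([-1.10571457e-04, -4.04584944e+01, -2.37230963e+01,  7.01357913e-02,
        3.44905222e-02, -1.47410215e-04]), 'ee_pos': array([ 0.23100253, -0.52590734,  0.18781707]), 'tcp_rot': array([-3.13980300e+00, -1.69214191e-04,  4.13800637e-01]), 'contact_force': array([-0.04844623,  0.0618496 , -0.19781667]), 'wrist_torque': array([-0.01828284,  0.02102747, -0.00795352]), 'finger_gap': 0.09413812061395982}
scene scale 0.58 [338. 318.] [0.666 0.144 0.074]
scene dish 0.73 [360. 305.] [0.622 0.159 0.084]
scene dish 0.73 [298. 386.] [0.782 0.151 0.005]
scene dish_bar 0.8 [296. 359.] [0.783 0.152 0.068]
scene dish_bar 0.66 [364. 264.] [0.607 0.154 0.162]
scene dish_bar 0.37 [251. 220.] [ 0.435 -0.329  0.005]
scene dish_bar 0.32 [474. 365.] [0.563 0.361 0.016]
scene dish_seat 0.98 [296. 382.] [0.778 0.143 0.007]
scene dish_seat 0.84
[... 1430 characters left out ...]
9. 226.] [0.593 0.132 0.105]
side weight_a 0.72 [318. 426.] [ 0.423 -0.353  0.021]
side weight_a 0.63 [358. 420.] [ 0.495 -0.361  0.016]
side weight_a 0.62 [397. 381.] [ 0.599 -0.313  0.021]
side weight_a 0.27 [325. 266.] [0.564 0.005 0.074]
side camera 0.7 [254. 229.] [0.455 0.315 0.008]
side camera 0.55 [287. 219.] [0.562 0.333 0.011]
side lens 0.79 [283. 180.] [0.554 0.323 0.147]
side lens 0.76 [249. 204.] [0.451 0.314 0.096]
side pan_spot 0.55 [341. 264.] [0.605 0.002 0.073]
side pan_pointer 0.65 [374. 257.] [0.691 0.001 0.074]
side projectbox 0.47 [218. 247.] [ 0.29  -0.551  0.582]
side plug 0.66 [400. 329.] [ 0.67  -0.188  0.015]
side screwdriver 0.93 [273. 335.] [ 0.401 -0.12   0.022]
```

View pics/scene0.png

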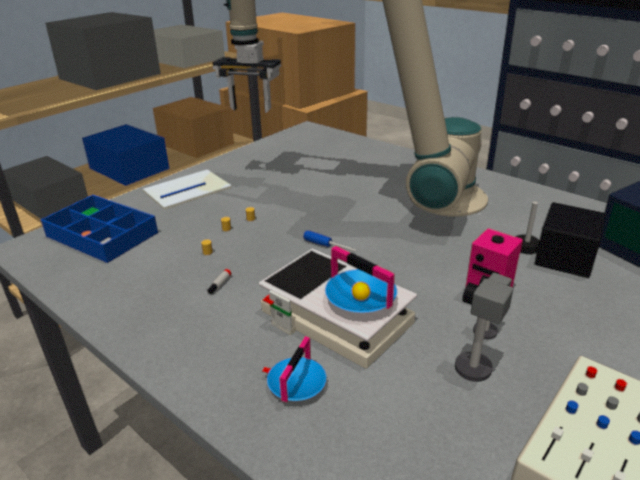

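View pics/side0.png

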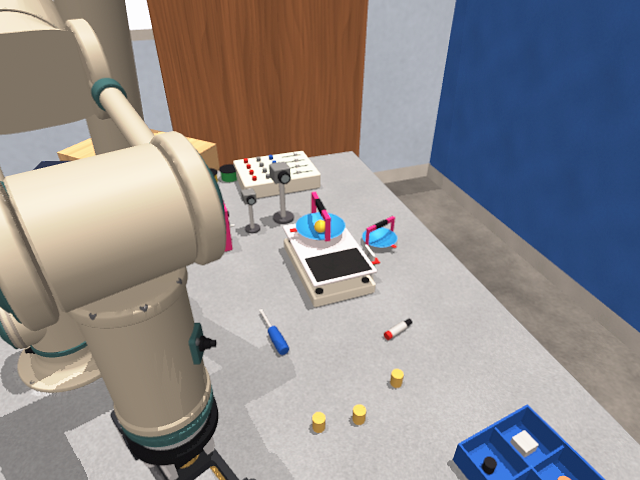

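View pics/wrist0.png

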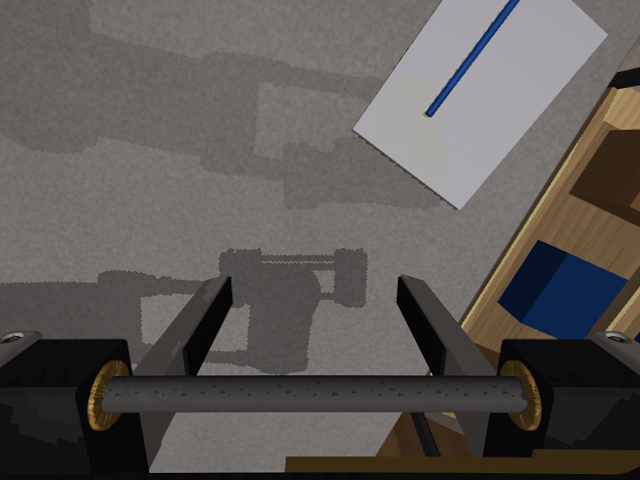

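```bash
cat >> h.py <<'E'
def cloud(p,o=None,sub=1):
    K=np.array(p['intrinsics']);D=np.array(p['dist_coeffs'])
    v,u=np.mgrid[0:480:sub,0:640:sub]; d=p['depth'][v,u]; m=d>0
    uv=np.stack([u[m],v[m]],1).astype(float)
    n=cv2.undistortPoints(uv[:,None],K,D)[:,0]
    P=np.c_[n,np.ones(len(n))]*d[m][:,None]
    if p.get('R') is not None:
        R=np.array(p['R']);X=(P-np.array(p['t']))@R
    else:
        T=tcp(o)@np.array(p['mount']);X=P@T[:3,:3].T+T[:3,3]
    return X,p['frame'][v,u][m],uv
E
python3 - <<'E'
from h import *
for n in ['scene','side']:
    o,p=shot(n,n+'1.png'); X,C,uv=cloud(p)
    ball=np.array([0.6,0.12])
    near=(abs(X[:,0]-.6)<.2)&(abs(X[:,1]-.07)<.25)
    B,G,R=C[:,0].astype(int),C[:,1].astype(int),C[:,2].astype(int)
    # table z
    tb=near&(X[:,2]<.02)&(X[:,2]>-.02);print(n,'table',np.median(X[tb,2]))
    # pan top
    pt=near&(X[:,2]>.06)&(X[:,2]<.085)&(abs(R-B)<25)&(X[:,0]<.72)&(X[:,1]>-.12)&(X[:,1]<.27)
    z=X[pt,2];print('pan z',np.percentile(z,[5,25,50,75,95]),pt.sum())
    print('minAreaRect',cv2.minAreaRect(X[pt,:2].astype(np.float32)))
    dark=pt&(R<60);print('mat',dark.sum(),cv2.minAreaRect(X[dark,:2].astype(np.float32)),X[dark].mean(0),np.median(X[dark,2]))
    y=near&(R>170)&(G>130)&(B<90)&(X[:,2]>.07);print('ball',y.sum(),X[y].mean(0),X[y].max(0))
    from scipy.optimize import least_squares
    Y=X[y];s=least_squares(lambda c:np.linalg.norm(Y-c,axis=1)-.017,Y.mean(0),loss='soft_l1',f_scale=.002);print('ballfit',s.x)
    pk=near&(R>120)&(G<90)&(B>60)&(X[:,2]>.1)&(X[:,0]<.68);print('pink',pk.sum(),X[pk].min(0),X[pk].max(0))
    bk=near&(R<60)&(B<60)&(X[:,2]>.13)&(X[:,2]<.2)&(X[:,1]<.25);print('black bar',bk.sum(),X[bk].mean(0) if bk.any() else 0,X[bk].min(0),X[bk].max(0), 'ang',np.degrees(np.arctan2(*np.linalg.svd(X[bk,:2]-X[bk,:2].mean(0),full_matrices=False)[2][0])))
    top=(pk|bk)&(X[:,2]>.15);print('bar',X[top].min(0),X[top].max(0),cv2.minAreaRect(X[top,:2].astype(np.float32)))
    for (a,b) in [(.43,-.34),(.505,-.355),(.605,-.3)]:
        w=(abs(X[:,0]-a)<.035)&(abs(X[:,1]-b)<.035)&(X[:,2]>.008)&(X[:,2]<.06)&(R>B+40)
        W=X[w]; t=W[W[:,2]>np.percentile(W[:,2],95)-.006]
        s=least_squares(lambda q:np.linalg.norm(W[:,:2]-q,axis=1)[W[:,2]<.026]-.012,t[:,:2].mean(0),loss='soft_l1',f_scale=.002)
        print('weight',w.sum(),W.min(0),W.max(0),'top',cv2.minEnclosingCircle(t[:,:2].astype(np.float32)),t[:,:2].mean(0),s.x)
    cam=(abs(X[:,0]-.56)<.06)&(abs(X[:,1]-.35)<.06)&(X[:,2]>.12);print('cam',X[cam].min(0),X[cam].max(0),cv2.minAreaRect(X[cam,:2].astype(np.float32)))
E
python3 -c "
import cv2
a=cv2.imread('pics/scene0.png')[220:420,230:520];cv2.imwrite('pics/c1.png',cv2.resize(a,None,fx=2.7,fy=2.7,interpolation=cv2.INTER_CUBIC))
a=cv2.imread('pics/side0.png')[150:310,230:430];cv2.imwrite('pics/c2.png',cv2.resize(a,None,fx=3.7,fy=3.7,interpolation=cv2.INTER_CUBIC))"
```

```text
scene table 0.0017899405771909331
pan z [0.07064414 0.07334808 0.07429273 0.07516619 0.07656164] 4909
minAreaRect ((0.6052719950675964, 0.0850185975432396), (0.17840838432312012, 0.26177215576171875), 0.6239569783210754)
mat 1648 ((0.6000199317932129, 0.009367547929286957), (0.09104948490858078, 0.13548538088798523), 89.66519165039062) [0.605758   0.00873628 0.07487991] 0.07485429896770746
ball 162 [0.61015875 0.14958679 0.10752769] [0.61997403 0.16073117 0.11639254]
ballfit [0.60209646 0.14443817 0.0971194 ]
pink 449 [0.59233526 0.07695862 0.10170123] [0.61462349 0.21280623 0.16621881]
black bar 279 [0.60653862 0.14454325 0.15863935] [0.59667784 0.11592069 0.14716078] [0.61136986 0.17177259 0.16596736] ang 3.102053780429579
bar [0.59411151 0.07723456 0.15000258] [0.61452189 0.21280623 0.16621881] ((0.6035752296447754, 0.14515024423599243), (0.13565784692764282, 0.01470835693180561), 86.8992691040039)
weight 102 [ 0.41549161 -0.35007507  0.00827223] [ 0.44240625 -0.32328974  0.03492927] top ((0.427518755197525, -0.3375243842601776), 0.013380731455981731) [ 0.42971166 -0.3369337 ] [ 0
[... 1647 characters left out ...]
2776, -0.3426966667175293), 0.013090393505990505) [ 0.42677587 -0.34331281] [ 0.42710442 -0.34184926]
weight 205 [ 0.48977767 -0.3644723   0.0092471 ] [ 0.51304825 -0.3406853   0.03262393] top ((0.5023680925369263, -0.3525433838367462), 0.012345997616648674) [ 0.50126428 -0.35316629] [ 0.50240546 -0.3515096 ]
weight 179 [ 0.59178076 -0.31609918  0.00834195] [ 0.61481154 -0.29244508  0.03354329] top ((0.6041892170906067, -0.30364975333213806), 0.012520086951553822) [ 0.60295404 -0.30433347] [ 0.60430087 -0.30264049]
cam [0.52709685 0.31720085 0.12027827] [0.57911063 0.39504975 0.17941084] ((0.5536817312240601, 0.3557692766189575), (0.04983048886060715, 0.07659830898046494), 5.149185657501221)
```

View pics/c1.png

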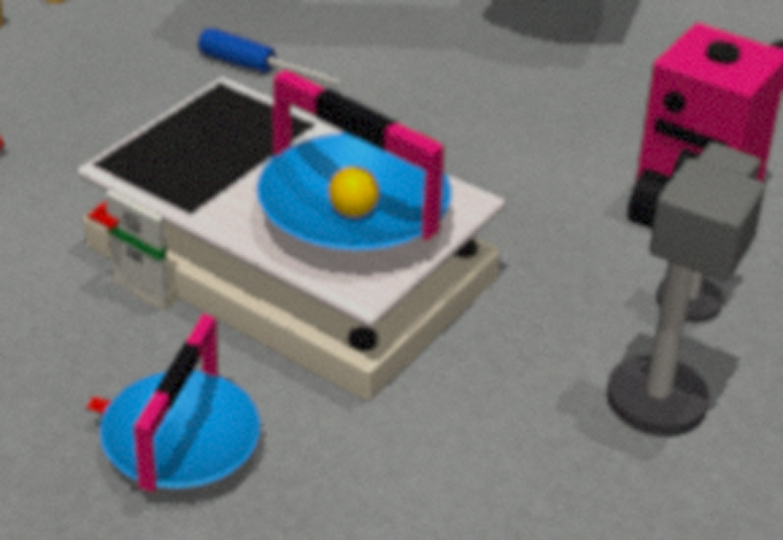

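View pics/c2.png

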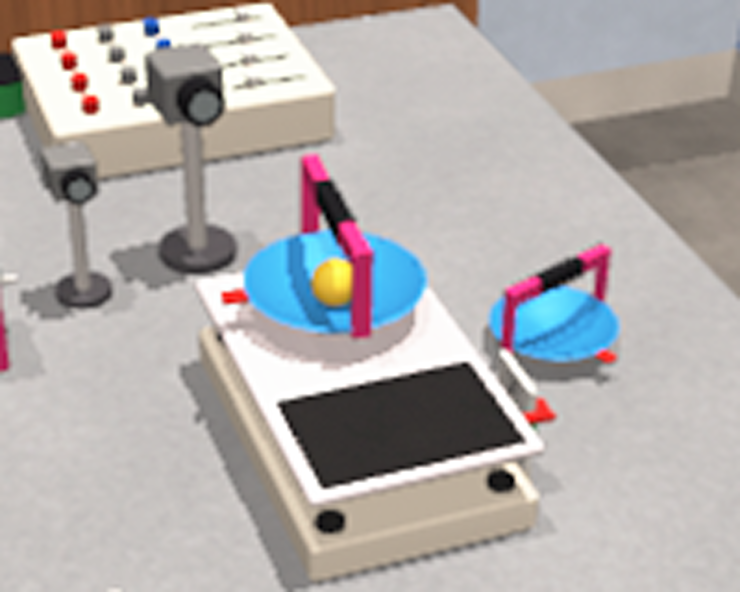

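The scene view shows the scale with the larger dish and the ball. The smaller look-alike dish is in front of it, around pixel (298,380). The three weights are at about (250,214), (226,223) and (207,247), and the larger camera is at (485,300). I'll start with the weight at (0.604,-0.302).

>>> step_arm(
  steps="0 0 0 0 0 -0.145; 0 0 0 0 0 -0.145; 0 0 0 0 0 -0.145; 0 0 0 0 0 -0.145; 0 0 0 0 0 -0.145; 0 0 0 0 0 -0.145; 0 0 0 0 0 -0.145; 0 0 0 0 0 -0.142; 0 0 0 0 0 0; 0 0 0 0 0 0",
  hand=0.05,
  grip_force=15,
)

```text
clock: 3.2
ee_pos: [0.2312, -0.5265, 0.1887]
tcp_rot: [3.142, 0.0, 1.568]
contact_force: [-0.1, -0.0, 0.0]
finger_gap: 0.0503
```

>>> step_arm(
  steps="0.018 0.031 0.003 0 0 0; 0.018 0.031 0.003 0 0 0; 0.018 0.031 0.003 0 0 0; 0.018 0.031 0.003 0 0 0; 0.018 0.031 0.003 0 0 0; 0.018 0.031 0.003 0 0 0; 0.018 0.031 0.003 0 0 0; 0.018 0.031 0.003 0 0 0; 0.018 0.031 0.003 0 0 0; 0.018 0.031 0.003 0 0 0; 0.018 0.031 0.003 0 0 0; 0.018 0.031 0.003 0 0 0; 0 0 0 0 0 0; 0 0 0 0 0 0; 0 0 0 0 0 0",
)

```text
clock: 4.7
ee_pos: [0.6024, -0.311, 0.1527]
tcp_rot: [-3.141, 0.0, 1.569]
contact_force: [-0.8, -0.4, 1.1]
finger_gap: 0.0495
```

Run:
```python
from h import *
o,p=shot('wrist','w1.png'); X,C,uv=cloud(p,o)
print(o['ee_pos'],o['tcp_rot'])
B,G,R=[C[:,i].astype(int) for i in range(3)]
for (a,b) in [(.43,-.34),(.502,-.351),(.604,-.302)]:
    w=(abs(X[:,0]-a)<.035)&(abs(X[:,1]-b)<.035)&(X[:,2]>.022)&(X[:,2]<.04)&(R>B+40)
    W=X[w]
    if len(W)>20: print('w',len(W),cv2.minEnclosingCircle(W[:,:2].astype(np.float32)),W.mean(0))
```

```text
[ 0.60240012 -0.31100709  0.15266187] [-3.14083667e+00  3.53683889e-04  1.56937713e+00]
w 482 ((0.42881008982658386, -0.3408510386943817), 0.012582271359860897) [ 0.43034097 -0.34024474  0.02740551]
w 466 ((0.5037692189216614, -0.35041746497154236), 0.012452155351638794) [ 0.50443824 -0.34974565  0.02760881]
w 477 ((0.6056804060935974, -0.3014899492263794), 0.012004228308796883) [ 0.605454   -0.30085399  0.0277204 ]
```

View pics/w1.png

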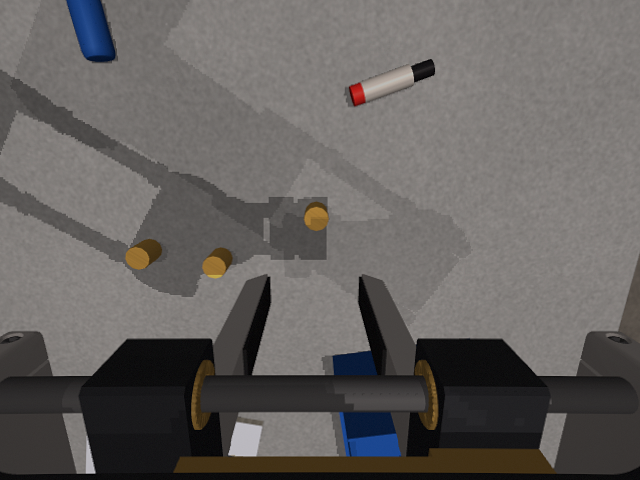

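The wrist view shows weight C at pixel (316,217), just ahead of the fingers. I'll go down and grip it.

>>> step_arm(
  steps="0.003 0.001 0.01 0 0 0; 0.003 0.001 0.02 0 0 0; 0.003 0.0005 0.025 0 0 0; 0 0 0.025 0 0 0; 0 0 0.02 0 0 0; 0 0 0.015 0 0 0; 0 0 0.01 0 0 0; 0 0 0 0 0 0; 0 0 0 0 0 0",
)

```text
clock: 5.65
ee_pos: [0.6057, -0.3019, 0.028]
tcp_rot: [3.141, 0.0, 1.57]
contact_force: [-0.1, -0.3, 0.4]
finger_gap: 0.05
```

>>> step_arm(
  steps="0 0 0 0 0 0; 0 0 0 0 0 0; 0 0 0 0 0 0; 0 0 0 0 0 0; 0 0 0 0 0 0; 0 0 0 0 0 0",
  hand=0,
)

```text
clock: 6.25
ee_pos: [0.6058, -0.3015, 0.0278]
tcp_rot: [3.141, 0.0, 1.571]
contact_force: [-0.2, -0.6, 0.0]
finger_gap: 0.0054
```

Run:
```python
from h import *
o,p=shot('wrist','w2.png'); print(o['finger_gap'])
o,p=shot('side','s2.png'); cv2.imwrite('pics/s2c.png',cv2.resize(p['frame'][330:450,280:460],None,fx=4,fy=4))
```

```text
0.005380246218357196
```

View pics/w2.png

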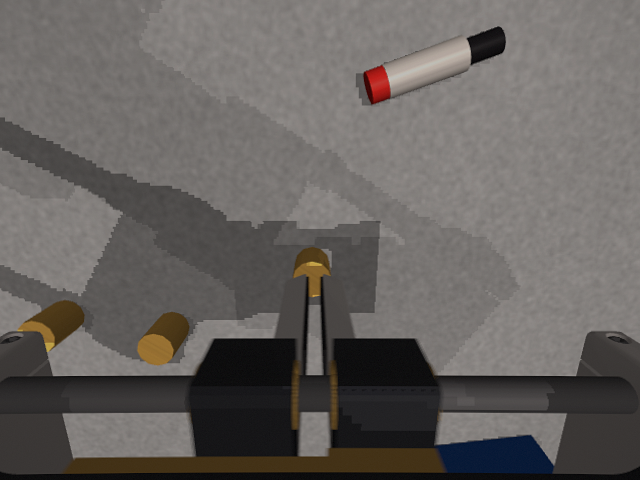

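View pics/s2c.png

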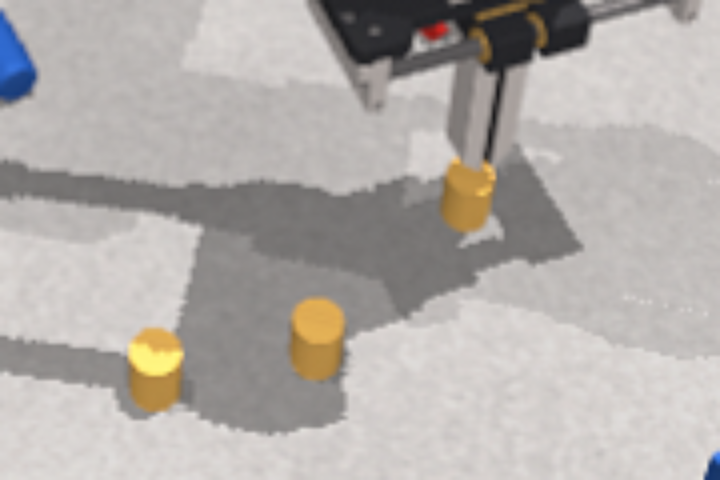

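Run:
```python
from h import *
for n in ['side','wrist','scene']:
    o,p=shot(n,n+'3.png'); X,C,uv=cloud(p,o)
    B,G,R=[C[:,i].astype(int) for i in range(3)]
    b=(abs(X[:,0]-.605)<.04)&(abs(X[:,1]+.302)<.04)&(X[:,2]>.006)&(X[:,2]<.09)
    w=b&(R>B+40); f=b&~w
    print(n,'weight',w.sum(),X[w].min(0),X[w].max(0),X[w].mean(0))
    if f.any(): 
        F=X[f];print('finger',f.sum(),F.min(0),F.max(0))
        for z in np.arange(.0,.09,.01):
            s=F[(F[:,2]>z)&(F[:,2]<z+.01)]
            if len(s): print(round(z,2),len(s),s.min(0).round(3),s.max(0).round(3))
    c=p['frame'];
    if n=='scene': cv2.imwrite('pics/sc3c.png',cv2.resize(c[150:300,150:300],None,fx=4,fy=4))
```

```text
side weight 177 [ 0.59134235 -0.31625729  0.00639263] [ 0.61501017 -0.29181812  0.05477763] [ 0.60025881 -0.30779796  0.02441937]
finger 223 [ 0.59189044 -0.31456494  0.02013295] [ 0.6176491  -0.29160803  0.08985772]
0.02 1 [ 0.614 -0.309  0.02 ] [ 0.614 -0.309  0.02 ]
0.04 4 [ 0.605 -0.312  0.047] [ 0.611 -0.31   0.05 ]
0.05 44 [ 0.593 -0.315  0.051] [ 0.617 -0.292  0.06 ]
0.06 58 [ 0.592 -0.314  0.06 ] [ 0.618 -0.296  0.07 ]
0.07 56 [ 0.592 -0.314  0.07 ] [ 0.617 -0.293  0.08 ]
0.08 60 [ 0.592 -0.313  0.08 ] [ 0.616 -0.294  0.09 ]
wrist weight 811 [ 0.59365624 -0.30153779  0.00600782] [ 0.61659937 -0.28913739  0.06789926] [ 0.60528803 -0.29366656  0.02401815]
finger 2055 [ 0.59352487 -0.30958302  0.00634965] [ 0.61955095 -0.29107128  0.08997784]
0.0 4 [ 0.594 -0.301  0.006] [ 0.617 -0.297  0.009]
0.01 5 [ 0.617 -0.301  0.011] [ 0.617 -0.298  0.019]
0.02 4 [ 0.609 -0.301  0.022] [ 0.617 -0.299  0.028]
0.04 126 [ 0.597 -0.294  0.042] [ 0.617 -0.291  0.05 ]
0.05 337 [ 0.595 -0.294  0.05 ] [ 0.619 -0.291  0.06 ]
0.06 419 [ 0.595 -0.294  0.06 ] [ 0.619 -0.291  0.07 ]
0.07 550 [ 0.595 -0.308  0.07 ] [ 0.619 -0.291  0.08 ]
0.08 610 [ 0.595 -0.31   0.08 ] [ 0.62  -0.291  0.09 ]
scene weight 130 [ 0.59334401 -0.3099496   0.00631762] [ 0.61770735 -0.28649288  0.03580754] [ 0.60879217 -0.29513051  0.02279171]
finger 217 [ 0.58241164 -0.31284778  0.0061153 ] [ 0.62188568 -0.28028932  0.08992184]
0.0 3 [ 0.582 -0.308  0.006] [ 0.62  -0.28   0.008]
0.02 2 [ 0.615 -0.307  0.022] [ 0.617 -0.303  0.027]
0.03 9 [ 0.593 -0.313  0.031] [ 0.611 -0.298  0.034]
0.04 4 [ 0.602 -0.295  0.048] [ 0.608 -0.292  0.049]
0.05 40 [ 0.593 -0.312  0.05 ] [ 0.619 -0.288  0.06 ]
0.06 51 [ 0.595 -0.312  0.06 ] [ 0.62  -0.289  0.07 ]
0.07 50 [ 0.594 -0.31   0.07 ] [ 0.622 -0.289  0.079]
0.08 58 [ 0.592 -0.312  0.08 ] [ 0.62  -0.288  0.09 ]
```

View pics/sc3c.png

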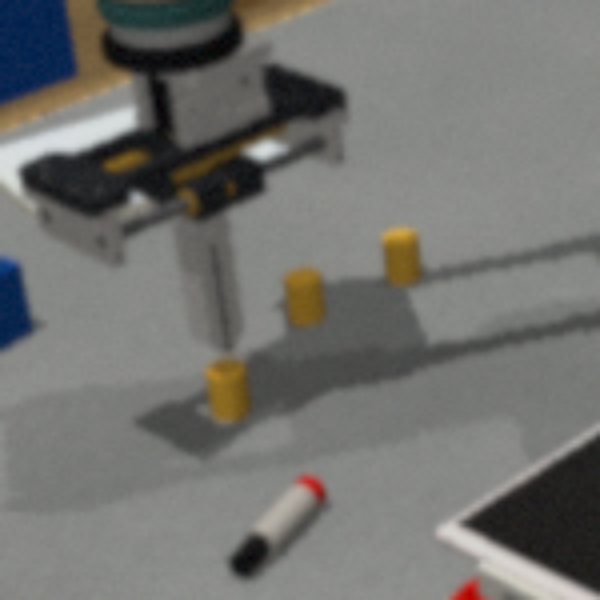

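The fingers closed on air above the weight: their tips are at about z=0.047 with the TCP reading 0.028. I'll open them and check whether the tip height depends on the opening.

>>> step_arm(
  steps="0 0 0 0 0 0; 0 0 0 0 0 0; 0 0 0 0 0 0; 0 0 0 0 0 0; 0 0 0 0 0 0; 0 0 0 0 0 0",
  hand=0.05,
)

```text
clock: 7.1
ee_pos: [0.6057, -0.3015, 0.0277]
tcp_rot: [-3.142, 0.0, 1.571]
contact_force: [0.2, 0.7, -0.5]
finger_gap: 0.0449
```

Run:
```python
from h import *
print(r.get_obs()['ee_pos'],r.get_obs()['finger_gap'])
for n in ['side','wrist','scene']:
    o,p=shot(n,n+'4.png'); X,C,uv=cloud(p,o)
    B,G,R=[C[:,i].astype(int) for i in range(3)]
    b=(abs(X[:,0]-.605)<.05)&(abs(X[:,1]+.302)<.03)&(X[:,2]>.006)&(X[:,2]<.09)
    w=b&(R>B+40); f=b&~w
    print(n,'weight',w.sum(),X[w].mean(0))
    if f.any(): 
        F=X[f]
        for z in np.arange(.0,.08,.01):
            s=F[(F[:,2]>z)&(F[:,2]<z+.01)]
            if len(s): print(round(z,2),len(s),s.min(0).round(3),s.max(0).round(3))
    if n=='scene': cv2.imwrite('pics/sc4c.png',cv2.resize(p['frame'][150:300,150:300],None,fx=4,fy=4))
    if n=='wrist': print(p['mount'])
```

```text
[ 0.60568313 -0.30151265  0.02766999] 0.0448516214165221
side weight 186 [ 0.60120162 -0.30652086  0.02391835]
0.01 1 [ 0.614 -0.309  0.02 ] [ 0.614 -0.309  0.02 ]
0.04 19 [ 0.577 -0.313  0.043] [ 0.636 -0.295  0.05 ]
0.05 66 [ 0.57  -0.314  0.05 ] [ 0.639 -0.295  0.06 ]
0.06 72 [ 0.57  -0.314  0.06 ] [ 0.639 -0.294  0.07 ]
0.07 73 [ 0.57  -0.314  0.07 ] [ 0.64  -0.293  0.08 ]
wrist weight 1408 [ 0.60534117 -0.29868343  0.02513035]
0.0 4 [ 0.594 -0.302  0.007] [ 0.617 -0.296  0.009]
0.01 6 [ 0.616 -0.301  0.01 ] [ 0.617 -0.297  0.018]
0.02 18 [ 0.611 -0.312  0.02 ] [ 0.617 -0.296  0.028]
0.04 234 [ 0.574 -0.309  0.042] [ 0.641 -0.291  0.05 ]
0.05 498 [ 0.571 -0.309  0.05 ] [ 0.643 -0.291  0.06 ]
0.06 606 [ 0.571 -0.31   0.06 ] [ 0.643 -0.291  0.07 ]
0.07 709 [ 0.571 -0.31   0.07 ] [ 0.643 -0.291  0.08 ]
[[ 6.13842400e-04 -9.59585676e-01 -2.81415980e-01  8.23833515e-02]
 [ 9.99999746e-01  4.87216674e-04  5.19928196e-04  1.08897381e-03]
 [-3.61805092e-04 -2.81416228e-01  9.59585731e-01 -1.93959576e-01]
 [ 0.00000000e+00  0.00000000e+00  0.00000000e+00  1.00000000e+00]]
scene weight 133 [ 0.6083234  -0.29510935  0.02236412]
0.0 3 [ 0.594 -0.295  0.007] [ 0.623 -0.286  0.009]
0.02 5 [ 0.594 -0.316  0.023] [ 0.616 -0.296  0.03 ]
0.03 7 [ 0.595 -0.313  0.03 ] [ 0.616 -0.304  0.034]
0.04 10 [ 0.579 -0.309  0.047] [ 0.634 -0.291  0.049]
0.05 48 [ 0.573 -0.31   0.05 ] [ 0.644 -0.29   0.06 ]
0.06 67 [ 0.57  -0.311  0.06 ] [ 0.645 -0.288  0.07 ]
0.07 68 [ 0.569 -0.31   0.07 ] [ 0.646 -0.289  0.08 ]
```

View pics/sc4c.png

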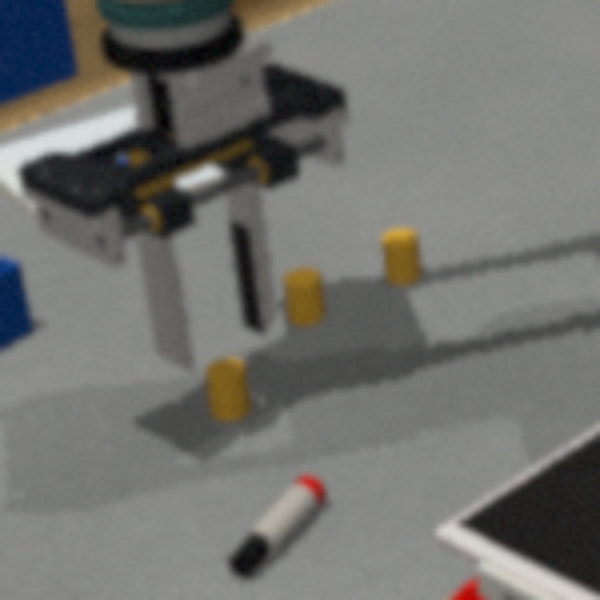

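With the hand open the tips are still at about z=0.046. They stand about 18 mm behind the reported TCP rather than 22 mm ahead of it, so the stated tool geometry is off by about 40 mm. I'll use the measured offset and go 36 mm lower.

>>> step_arm(
  steps="0 0 0.008 0 0 0; 0 0 0.01 0 0 0; 0 0 0.01 0 0 0; 0 0 0.006 0 0 0; 0 0 0.002 0 0 0; 0 0 0 0 0 0; 0 0 0 0 0 0",
)

```text
clock: 7.95
ee_pos: [0.6059, -0.3017, -0.0082]
tcp_rot: [3.141, 0.0, 1.571]
contact_force: [-1.1, 0.1, 0.3]
finger_gap: 0.0497
```

>>> step_arm(
  steps="0 0 0 0 0 0; 0 0 0 0 0 0; 0 0 0 0 0 0; 0 0 0 0 0 0; 0 0 0 0 0 0; 0 0 0 0 0 0",
  hand=0,
)

```text
clock: 8.55
ee_pos: [0.6054, -0.3016, -0.0081]
tcp_rot: [-3.141, 0.0, 1.571]
contact_force: [-1.8, 0.5, 2.2]
finger_gap: 0.0223
```

Run:
```python
from h import *
print(r.get_obs())
for n in ['side','wrist','scene']:
    o,p=shot(n,n+'5.png'); X,C,uv=cloud(p,o)
    B,G,R=[C[:,i].astype(int) for i in range(3)]
    b=(abs(X[:,0]-.605)<.05)&(abs(X[:,1]+.302)<.03)&(X[:,2]>.001)&(X[:,2]<.09)
    w=b&(R>B+40); f=b&~w
    F=X[f]
    for z in np.arange(.0,.05,.005):
            s=F[(F[:,2]>z)&(F[:,2]<z+.005)]
            if len(s): print(n,round(z,3),len(s),s.min(0).round(3),s.max(0).round(3))
    if n=='scene': cv2.imwrite('pics/sc5c.png',cv2.resize(p['frame'][150:300,150:300],None,fx=4,fy=4))
```

```text
{'clock': 8.55, 'joint_pos': array([-5.64703763e-01,  5.73282311e-01,  1.53288429e+00, -4.30225762e-04,
        1.03571238e+00, -5.64571092e-01]), 'qd': array([ 0.00083291, -0.00095256, -0.00081594, -0.00092098, -0.00168755,
       -0.00023973]), 'effort': array([ 3.89135135e-01, -5.15484023e+01, -1.97380149e+01,  2.83526983e-01,
       -4.28631613e-01,  1.93148211e-03]), 'ee_pos': array([ 0.60540067, -0.30155802, -0.00808512]), 'tcp_rot': array([-3.14115275e+00,  1.59388353e-04,  1.57088312e+00]), 'contact_force': array([-1.8081592 ,  0.47214081,  2.16611526]), 'wrist_torque': array([ 0.00764374,  0.17332059, -0.00227522]), 'finger_gap': 0.02232651486050653}
side 0.0 218 [ 0.555 -0.332  0.001] [ 0.655 -0.272  0.004]
side 0.005 4 [ 0.616 -0.311  0.008] [ 0.621 -0.308  0.009]
side 0.01 8 [ 0.587 -0.313  0.011] [ 0.622 -0.309  0.015]
side 0.015 18 [ 0.582 -0.313  0.015] [ 0.625 -0.294  0.02 ]
side 0.02 31 [ 0.581 -0.314  0.02 ] [ 0.627 -0.293  0.025]
side 0.025 26 [ 0.582 -0.313  0.025] [ 0.627 -0.298  0.03 ]
side 0.03 28 [ 0.581 -0.314  0.03 ] [ 0.628 -0.297  0.035]
side 0.035 34 [ 0.
[... 674 characters left out ...]
.309  0.04 ] [ 0.63  -0.291  0.045]
wrist 0.045 326 [ 0.583 -0.31   0.045] [ 0.63  -0.291  0.05 ]
scene 0.0 334 [ 0.555 -0.332  0.001] [ 0.654 -0.272  0.005]
scene 0.005 7 [ 0.56  -0.323  0.005] [ 0.65  -0.274  0.009]
scene 0.01 6 [ 0.591 -0.296  0.01 ] [ 0.62  -0.29   0.015]
scene 0.015 17 [ 0.58  -0.301  0.015] [ 0.629 -0.289  0.02 ]
scene 0.02 29 [ 0.584 -0.311  0.02 ] [ 0.631 -0.289  0.025]
scene 0.025 21 [ 0.583 -0.313  0.025] [ 0.63  -0.289  0.03 ]
scene 0.03 36 [ 0.583 -0.31   0.03 ] [ 0.632 -0.289  0.035]
scene 0.035 34 [ 0.583 -0.311  0.035] [ 0.631 -0.289  0.04 ]
scene 0.04 36 [ 0.583 -0.314  0.04 ] [ 0.631 -0.289  0.045]
scene 0.045 27 [ 0.582 -0.31   0.045] [ 0.631 -0.29   0.05 ]
```

View pics/sc5c.png

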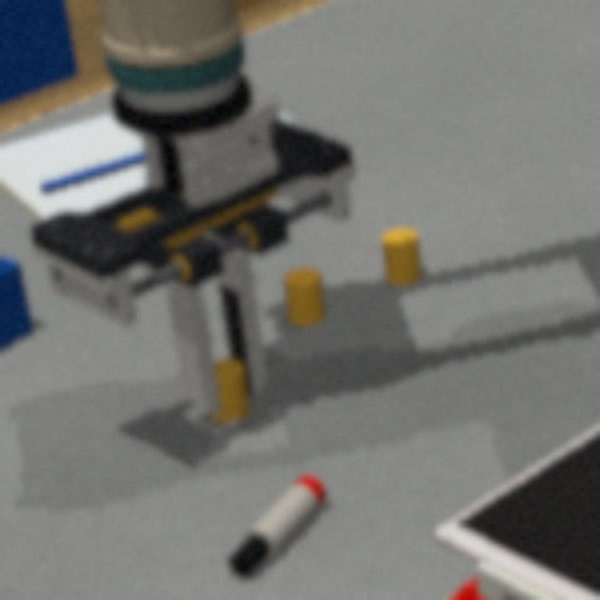

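>>> step_arm(
  steps="0 0 -0.01 0 0 0; 0 0 -0.025 0 0 0; 0 0 -0.035 0 0 0; 0.01 0.001 -0.03 0 0 0; 0.02 0.002 -0.02 0 0 0; 0.03 0.003 0 0 0 0; 0.035 0.003 0 0 0 0; 0.035 0.003 0 0 0 0; 0.035 0.003 0 0 0 0; 0.035 0.004 0 0 0 0; 0.035 0.003 0 0 0 0; 0.03 0.003 0 0 0 0; 0.02 0.002 0 0 0 0; 0.012 0.001 0 0 0 0; 0.005 0.001 0 0 0 0; 0 0 0 0 0 0; 0 0 0 0 0 0; 0 0 0 0 0 0",
)

```text
clock: 10.5
ee_pos: [0.6347, -0.0007, 0.1116]
tcp_rot: [-3.142, 0.001, 1.57]
contact_force: [0.1, -0.6, -1.6]
finger_gap: 0.0228
```

Run:
```python
from h import *
print(r.get_obs()['ee_pos'],r.get_obs()['finger_gap'])
for n in ['side','scene']:
    o,p=shot(n,n+'6.png'); X,C,uv=cloud(p,o)
    B,G,R=[C[:,i].astype(int) for i in range(3)]
    w=(abs(X[:,0]-.634)<.04)&(abs(X[:,1]-.0)<.03)&(X[:,2]>.09)&(X[:,2]<.17)&(R>B+40)
    print(n,w.sum(),X[w].min(0),X[w].max(0),X[w].mean(0))
    dark=(X[:,2]>.05)&(X[:,2]<.085)&(abs(X[:,0]-.6)<.055)&(abs(X[:,1]-.005)<.04)&(R<60);print(np.median(X[dark,2]))
cv2.imwrite('pics/sc6c.png',cv2.resize(p['frame'][200:420,220:440],None,fx=2.7,fy=2.7))
```

```text
[ 0.63471136 -0.00067634  0.1116327 ] 0.02281176984580027
side 124 [ 0.62101696 -0.01469605  0.12139583] [0.6586469  0.00798649 0.16748532] [ 0.63312159 -0.00828861  0.14158677]
0.07417784380623277
scene 147 [ 0.62290343 -0.00545813  0.12168627] [0.64985423 0.01384059 0.15918197] [0.63769772 0.00791069 0.1407903 ]
0.0748899085863205
```

View pics/sc6c.png

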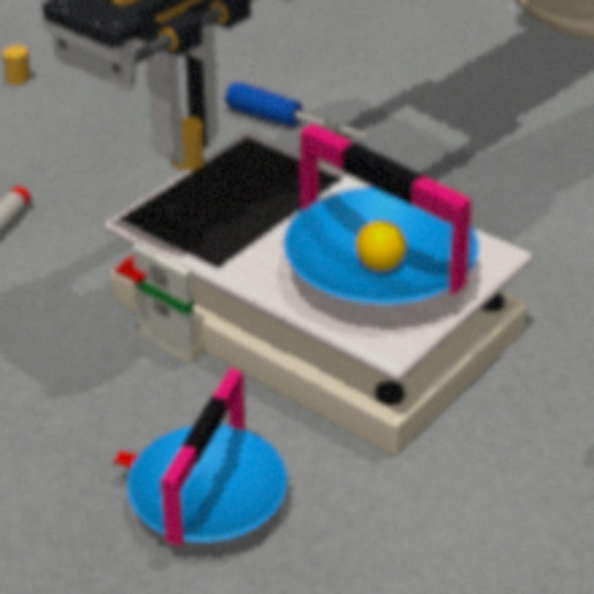

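Weight C is held with its bottom at z≈0.121, over the +x side of the mat. I'll lower it 56 mm, so the pan takes the load, and release.

>>> step_arm(
  steps="0 0 0.008 0 0 0; 0 0 0.012 0 0 0; 0 0 0.012 0 0 0; 0 0 0.008 0 0 0; 0 0 0.004 0 0 0; 0 0 0.003 0 0 0; 0 0 0.003 0 0 0; 0 0 0.003 0 0 0; 0 0 0.002 0 0 0; 0 0 0 0 0 0; 0 0 0 0 0 0; 0 0 0 0 0 0",
)

```text
clock: 11.8
ee_pos: [0.6348, 0.0005, 0.0569]
tcp_rot: [3.141, 0.0, 1.571]
contact_force: [-0.7, 1.0, 0.8]
finger_gap: 0.0226
```

>>> step_arm(
  steps="0 0 0 0 0 0; 0 0 0 0 0 0; 0 0 0 0 0 0; 0 0 0 0 0 0; 0 0 0 0 0 0; 0 0 -0.008 0 0 0; 0 0 -0.015 0 0 0; 0 0 -0.025 0 0 0; 0 0 -0.03 0 0 0; 0 0 -0.02 0 0 0",
  hand=0.05,
)

```text
clock: 12.8
ee_pos: [0.6356, 0.0004, 0.1574]
tcp_rot: [3.138, 0.0, 1.571]
contact_force: [0.6, 0.3, 0.2]
finger_gap: 0.0498
```

>>> step_arm(
  steps="-0.03 -0.005 0 0 0 0; -0.04 -0.013 0 0 0 0; -0.045 -0.018 0 0 0 0; -0.045 -0.02 0 0 0 0; -0.045 -0.02 0 0 0 0; -0.045 -0.02 0 0 0 0; -0.04 -0.018 0 0 0 0; -0.03 -0.01 0 0 0 0; -0.02 -0.005 0 0 0 0; -0.01 -0.002 0 0 0 0; 0 0 0 0 0 0; 0 0 0 0 0 0",
)

```text
clock: 14.0
ee_pos: [0.504, -0.3486, 0.1548]
tcp_rot: [3.141, -0.001, 1.571]
contact_force: [0.1, -0.1, 0.1]
finger_gap: 0.0503
```

Run:
```python
from h import *
print(r.get_obs()['ee_pos'],r.get_obs()['finger_gap'])
for n in ['side','scene']:
    o,p=shot(n,n+'7.png'); X,C,uv=cloud(p,o)
    B,G,R=[C[:,i].astype(int) for i in range(3)]
    w=(abs(X[:,0]-.634)<.04)&(abs(X[:,1]-.0)<.04)&(X[:,2]>.07)&(X[:,2]<.17)&(R>B+40)
    print(n,w.sum(),X[w].min(0),X[w].max(0),X[w].mean(0))
    dark=(X[:,2]>.05)&(X[:,2]<.085)&(abs(X[:,0]-.6)<.055)&(abs(X[:,1]-.005)<.04)&(R<60);print(np.median(X[dark,2]))
    w=(abs(X[:,0]-.503)<.035)&(abs(X[:,1]+.35)<.035)&(X[:,2]>.01)&(X[:,2]<.045)&(R>B+40);print(X[w].mean(0))
cv2.imwrite('pics/sc7c.png',cv2.resize(p['frame'][200:420,220:440],None,fx=2.7,fy=2.7))
o,p=shot('wrist','w7.png');X,C,uv=cloud(p,o);B,G,R=[C[:,i].astype(int) for i in range(3)]
w=(abs(X[:,0]-.503)<.035)&(abs(X[:,1]+.35)<.035)&(X[:,2]>.022)&(X[:,2]<.045)&(R>B+40);W=X[w]
if len(W): print(W.mean(0),cv2.minEnclosingCircle(W[:,:2].astype(np.float32)))
```

```text
[ 0.50400915 -0.3485718   0.15480594] 0.0502631851670657Traceback (most recent call last):
  File "<stdin>", line 7, in <module>
    return umr_minimum(a, axis, None, out, keepdims, initial, where)
ValueError: zero-size array to reduction operation minimum which has no identity
```

Run:
```python
from h import *
for n in ['side','scene']:
    o,p=shot(n,n+'7.png'); X,C,uv=cloud(p,o)
    B,G,R=[C[:,i].astype(int) for i in range(3)]
    for z0 in (.05,.0):
      w=(X[:,0]>.5)&(abs(X[:,0]-.63)<.11)&(abs(X[:,1]-.0)<.075)&(X[:,2]>z0)&(X[:,2]<.25)&(R>B+60)&(G>B+30)
      if w.any(): print(n,z0,w.sum(),X[w].min(0),X[w].max(0),X[w].mean(0))
    dark=(X[:,2]>.04)&(X[:,2]<.085)&(abs(X[:,0]-.6)<.055)&(abs(X[:,1]-.005)<.04)&(R<60);print(np.median(X[dark,2]))
cv2.imwrite('pics/sc7c.png',cv2.resize(p['frame'][200:420,150:440],None,fx=2.7,fy=2.7))
```

```text
0.06627824762940568
scene 0.05 220 [ 0.59225309 -0.04152419  0.06542927] [0.64833407 0.0143978  0.09825189] [0.63891209 0.00507497 0.08521659]
scene 0.0 220 [ 0.59225309 -0.04152419  0.06542927] [0.64833407 0.0143978  0.09825189] [0.63891209 0.00507497 0.08521659]
0.06699583290465795
```

View pics/sc7c.png

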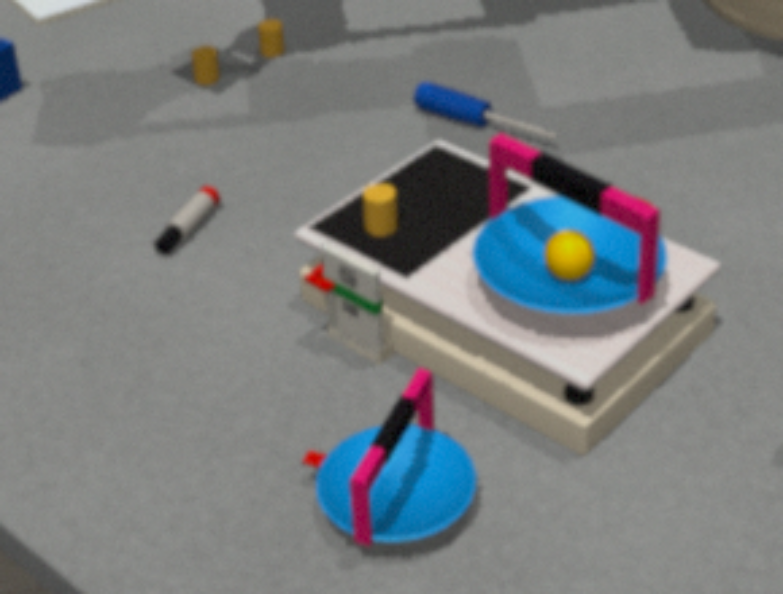

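View pics/side7.png

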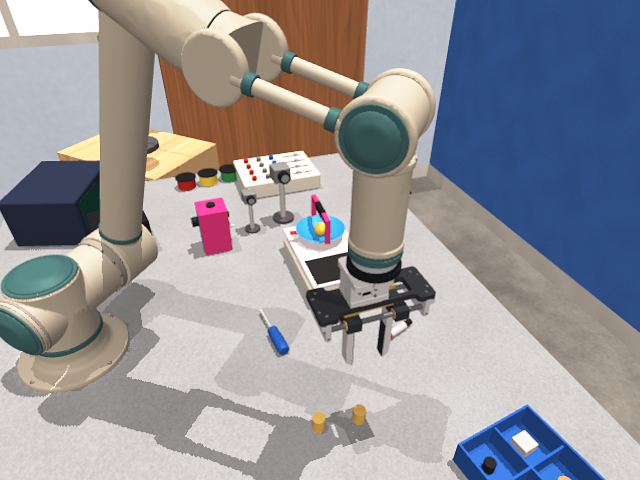

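Weight C stands on the mat and the pan has sunk to about 12.5 mm. The pointer, at about (318,275) in the crop, is still at the band's upper edge. A second weight should bring it to about 20 mm, so I'll pick up weight B.

>>> step_arm(
  steps="-0.002 0 0.015 0 0 0; 0 0 0.03 0 0 0; 0 0 0.035 0 0 0; 0 0 0.035 0 0 0; 0 0 0.025 0 0 0; 0 0 0.014 0 0 0; 0 0 0.007 0 0 0; 0 0 0.002 0 0 0; 0 0 0 0 0 0; 0 0 0 0 0 0",
)

```text
clock: 15.15
ee_pos: [0.5045, -0.3519, -0.0072]
tcp_rot: [3.14, 0.001, 1.571]
contact_force: [-0.7, 0.3, 0.7]
finger_gap: 0.0503
```

>>> step_arm(
  steps="0 0 0 0 0 0; 0 0 0 0 0 0; 0 0 0 0 0 0; 0 0 0 0 0 0; 0 0 0 0 0 0; 0 0 0 0 0 0",
  hand=0,
)

```text
clock: 15.75
ee_pos: [0.5035, -0.3516, -0.0081]
tcp_rot: [-3.141, 0.0, 1.571]
contact_force: [-1.5, 0.3, 2.5]
finger_gap: 0.0226
```

>>> step_arm(
  steps="0 0 -0.01 0 0 0; 0 0 -0.025 0 0 0; 0 0 -0.035 0 0 0; 0.01 0.001 -0.035 0 0 0; 0.02 0.003 -0.025 0 0 0; 0.03 0.005 -0.01 0 0 0; 0.035 0.006 0 0 0 0; 0.04 0.008 0 0 0 0; 0.04 0.008 0 0 0 0; 0.04 0.008 0 0 0 0; 0.04 0.008 0 0 0 0; 0.035 0.006 0 0 0 0; 0.03 0.004 0 0 0 0; 0.02 0.002 0 0 0 0; 0.01 0.001 0 0 0 0; 0 0 0 0 0 0; 0 0 0 0 0 0; 0 0 0 0 0 0",
)

```text
clock: 17.55
ee_pos: [0.5636, -0.0027, 0.1317]
tcp_rot: [-3.142, 0.001, 1.57]
contact_force: [-0.0, -0.1, -2.9]
finger_gap: 0.0224
```

Run:
```python
from h import *
print(r.get_obs()['ee_pos'],r.get_obs()['finger_gap'])
for n in ['side','scene']:
    o,p=shot(n,n+'8.png'); X,C,uv=cloud(p,o)
    B,G,R=[C[:,i].astype(int) for i in range(3)]
    w=(abs(X[:,0]-.564)<.03)&(abs(X[:,1]-.0)<.04)&(X[:,2]>.1)&(X[:,2]<.16)&(R>B+40)
    if w.any(): print(n,w.sum(),X[w].min(0),X[w].max(0),X[w].mean(0))
cv2.imwrite('pics/sc8c.png',cv2.resize(p['frame'][180:400,180:440],None,fx=2.7,fy=2.7))
```

```text
[ 0.56364932 -0.0026768   0.13167624] 0.02236157729100771
side 56 [ 0.55073336 -0.01653458  0.14075615] [ 0.57344276 -0.00482037  0.15996321] [ 0.56222376 -0.01206819  0.15074285]
scene 57 [ 0.55859078 -0.00177587  0.14321069] [0.57674356 0.01272308 0.15969344] [0.56938703 0.00737713 0.15121394]
```

View pics/sc8c.png

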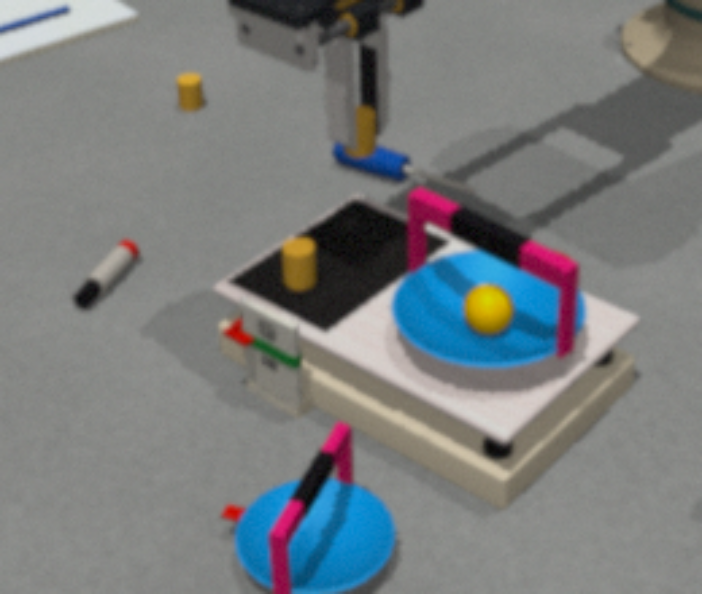

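>>> step_arm(
  steps="0.003 0 0.01 0 0 0; 0 0 0.018 0 0 0; 0 0 0.02 0 0 0; 0 0 0.013 0 0 0; 0 0 0.007 0 0 0; 0 0 0.004 0 0 0; 0 0 0.003 0 0 0; 0 0 0.003 0 0 0; 0 0 0.003 0 0 0; 0 0 0.0015 0 0 0; 0 0 0 0 0 0; 0 0 0 0 0 0; 0 0 0 0 0 0",
)

```text
clock: 18.95
ee_pos: [0.5641, 0.0014, 0.0494]
tcp_rot: [3.141, 0.0, 1.571]
contact_force: [1.1, -0.5, 0.2]
finger_gap: 0.0228
```

>>> step_arm(
  steps="0 0 0 0 0 0; 0 0 0 0 0 0; 0 0 0 0 0 0; 0 0 0 0 0 0; 0 0 0 0 0 0; 0 0 -0.008 0 0 0; 0 0 -0.015 0 0 0; 0 0 -0.03 0 0 0; 0 0 -0.035 0 0 0; 0 0 -0.035 0 0 0; 0 0 -0.035 0 0 0; 0 0 -0.015 0 0 0; -0.01 0 0 0 0 0; -0.02 0 0 0 0 0; -0.03 0 0 0 0 0; -0.03 0 0 0 0 0; -0.02 0 0 0 0 0; -0.01 0 0 0 0 0; 0 0 0 0 0 0",
  hand=0.05,
)

```text
clock: 20.85
ee_pos: [0.5631, -0.1197, 0.2211]
tcp_rot: [-3.14, -0.0, 1.569]
contact_force: [0.6, 0.9, -0.7]
finger_gap: 0.0501
```

Run:
```python
from h import *
print(r.get_obs()['ee_pos'],r.get_obs()['finger_gap'])
from scipy.optimize import least_squares
for n in ['side','scene']:
    o,p=shot(n,n+'9.png'); X,C,uv=cloud(p,o)
    B,G,R=[C[:,i].astype(int) for i in range(3)]
    near=(abs(X[:,0]-.6)<.12)&(abs(X[:,1]-.07)<.2)
    dark=(X[:,2]>.04)&(X[:,2]<.085)&(abs(X[:,0]-.6)<.055)&(abs(X[:,1]-.005)<.04)&(R<60);print(n,'mat',np.median(X[dark,2]))
    y=near&(R>170)&(G>130)&(B<90)&(X[:,2]>.07)&(X[:,1]>.1)
    Y=X[y];s=least_squares(lambda c:np.linalg.norm(Y-c,axis=1)-.017,Y.mean(0),loss='soft_l1',f_scale=.002);print('ballfit',s.x)
    pk=near&(R>120)&(G<90)&(B>60)&(X[:,2]>.1)&(X[:,0]<.68)
    bk=near&(R<60)&(B<60)&(X[:,2]>.12)&(X[:,2]<.17)&(abs(X[:,0]-.603)<.03)&(X[:,1]>.1)&(X[:,1]<.19)
    top=(pk|bk)&(X[:,2]>.135);print('bar',X[top].min(0),X[top].max(0),cv2.minAreaRect(X[top,:2].astype(np.float32)),'black',X[bk].mean(0), X[bk].max(0))
    for l in ['pan_pointer','ball_center','dish_bar','lens']:
        for q in r.spot_point(l,p)[:3]:
            if q['p']>.3: print(l,q['p'],q['location'],world(p,q['location']))
f=p['frame'];cv2.imwrite('pics/sc9c.png',cv2.resize(f[200:400,230:430],None,fx=2.9,fy=2.9))
cv2.imwrite('pics/sc9p.png',cv2.resize(f[280:350,240:320],None,fx=8,fy=8,interpolation=cv2.INTER_CUBIC))
```

```text
[ 0.56306125 -0.11973831  0.22108206] 0.05013802692322385
side mat 0.05847637384198145
ballfit [0.60266819 0.14341082 0.08138181]
bar [0.59144502 0.07402699 0.13500224] [0.60634041 0.16758552 0.15022519] ((0.599237859249115, 0.12071935832500458), (0.09413914382457733, 0.010266384109854698), 86.28813934326172) black [0.59859266 0.13891329 0.14449731] [0.60634041 0.16758552 0.15022519]
pan_pointer 0.84 [378.0, 260.0] [0.74097995 0.068858   0.00150031]
pan_pointer 0.54 [400.9, 330.6] [ 0.67357086 -0.18882269  0.01079419]
ball_center 0.68 [317.9, 228.6] [0.59300929 0.13700946 0.09273803]
dish_bar 0.74 [379.6, 224.2] [0.77339375 0.13923219 0.06615513]
dish_bar 0.61 [320.9, 213.4] [0.59729519 0.12644233 0.14452897]
dish_bar 0.34 [349.9, 265.8] [ 0.62598106 -0.00373317  0.06648834]
lens 0.91 [283.5, 178.6] [0.55532227 0.32330124 0.15214947]
lens 0.56 [249.6, 202.4] [0.45025472 0.30545096 0.10506603]
scene mat 0.059171122411150384
ballfit [0.60131042 0.14440625 0.08151632]
bar [0.59436942 0.07852467 0.13505036] [0.61358345 0.21251841 0.15152128] ((0.6043757200241089, 0.1456507295370102), (0.1342531442642212, 0.015125635080039501), 87.8203125) black [0.60655312 0.1449923  0.14320594] [0.61293981 0.17273442 0.15152128]
pan_pointer 0.59 [274.5, 310.0] [0.69413616 0.01318868 0.04318356]
ball_center 0.49 [357.3, 295.1] [0.61275446 0.14531896 0.0930845 ]
dish_bar 0.73 [294.6, 357.3] [0.78296684 0.14824217 0.06965908]
dish_bar 0.67 [362.1, 270.0] [0.60681263 0.15012716 0.14646772]
dish_bar 0.44 [329.7, 247.4] [ 0.4080945  -0.08902285  0.00221122]
lens 0.84 [482.2, 279.8] [0.46513893 0.31217838 0.1188315 ]
lens 0.78 [464.9, 289.1] [0.57120007 0.32663918 0.16626519]
```

View pics/sc9c.png

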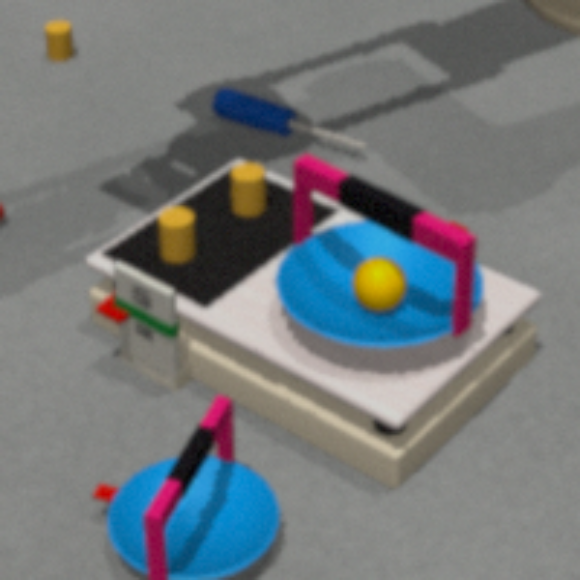

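View pics/sc9p.png

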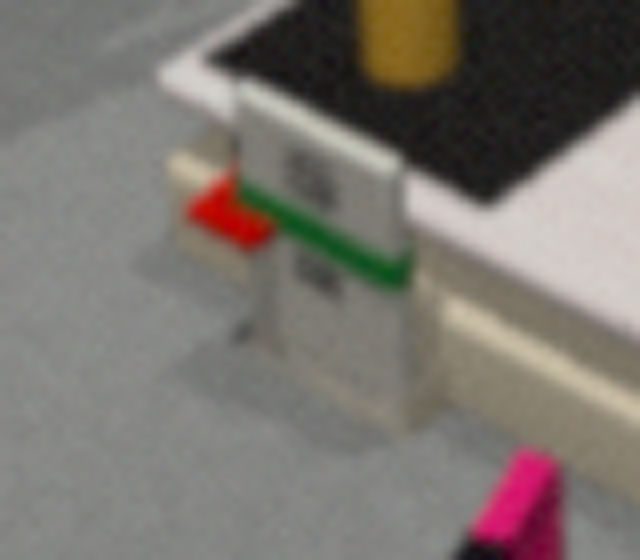

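Run:
```python
from h import *
for n in ['side','scene']:
    ps=[r.camera(n) for _ in range(5)]
    p=dict(ps[0]); D=np.stack([q['depth'] for q in ps]); print('noise',np.median(D.std(0)))
    p['depth']=np.where((D>0).all(0),D.mean(0),0).astype(np.float32)
    p['frame']=np.mean([q['frame'] for q in ps],0).astype(np.uint8)
    X,C,uv=cloud(p); B,G,R=[C[:,i].astype(int) for i in range(3)]
    x,y,z=X.T
    ring=(x>.45)&(x<.76)&(y>-.13)&(y<.28)&~((x>.49)&(x<.72)&(y>-.09)&(y<.24))&(abs(z)<.006)
    A=np.c_[x,y,np.ones(len(x))]; c=np.linalg.lstsq(A[ring],z[ring],rcond=None)[0]
    h=z-A@c
    print(n,'plane',c, 'at scale',np.array([.6,.07,1])@c, ring.sum())
    mat=(R<60)&(abs(x-.6)<.05)&(abs(y-.005)<.035)&(h>.05)&(h<.068)
    wh=(abs(h-.058)<.008)&(R>150)&(B>150)&(x>.53)&(x<.66)&((abs(y-.0625)<.006)|((y<.2)&(y>.19)&((x<.57)|(x>.64))))
    print('mat h',np.median(h[mat]),mat.sum(),'white h',np.median(h[wh]),np.mean(h[wh]),wh.sum())
    if n=='scene':
        g=(G>R+40)&(G>B+25)&(abs(x-.69)<.03)&(abs(y-.01)<.06)&(h>.02)&(h<.09)
        print('green',g.sum(),X[g].mean(0),h[g].min(),h[g].max(), 'pix',uv[g].min(0),uv[g].max(0))
        rd=(R>150)&(G<70)&(B<70)&(abs(x-.69)<.03)&(abs(y-.01)<.06)&(h>.02)&(h<.09)
        for i in np.where(rd)[0]: print('red',uv[i],X[i].round(4),C[i])
        for i in np.where(g)[0]: print('g',uv[i],X[i].round(4),h[i].round(4),C[i])
        print('R',p['R'],p['t'])
        np.save('avg.npy',p['frame'])
```

```text
noise 0.0020113245
side plane [-9.57173659e-05  6.61352752e-03  6.09285368e-04] at scale 0.001014801874234116 4153
mat h 0.057969636454645895 470 white h 0.05682542646215841 0.05690425675357915 152
noise 0.0021134876
scene plane [-0.00201893 -0.0014675   0.00307878] at scale 0.0017646921696066983 6450
mat h 0.05727799236215107 691 white h 0.05679242076028196 0.05677307658799492 236
green 49 [0.69366319 0.03051058 0.05187666] 0.04644561531009449 0.05362447865981523 pix [271. 304.] [290. 315.]
red [268. 303.] [ 0.6927 -0.0048  0.0501] [ 24  40 169]
red [266. 304.] [ 0.6963 -0.0067  0.049 ] [ 36  46 178]
red [268. 304.] [ 0.695  -0.0025  0.0503] [ 10  29 163]
red [264. 305.] [ 0.7008 -0.0075  0.0489] [ 52  62 175]
red [265. 305.] [ 0.7    -0.0056  0.0494] [ 27  35 186]
red [266. 305.] [ 0.6992 -0.0036  0.0498] [  5  16 184]
red [267. 305.] [ 0.6975 -0.0028  0.0492] [  1   9 177]
red [268. 305.] [ 0.6962 -0.0015  0.049 ] [  4  21 161]
red [264. 306.] [ 0.7034 -0.0048  0.0494] [ 25  34 169]
red [265. 306.] [ 0.7017 -0.0039  0.0489] [  4   8 183]
red [266. 306.] [ 0.7009 -0.0021  0.0492] [
[... 3142 characters left out ...]
 313.] [0.6939 0.0433 0.0512] 0.0496 [33 82 15]
g [287. 313.] [0.694  0.0461 0.0527] 0.0511 [36 84 22]
g [288. 313.] [0.694  0.0487 0.0541] 0.0524 [39 85 27]
g [289. 313.] [0.6928 0.0501 0.054 ] 0.0524 [38 81 27]
g [290. 313.] [0.6902 0.05   0.0523] 0.0507 [38 75 33]
g [286. 314.] [0.694  0.0432 0.0489] 0.0473 [45 84 37]
g [287. 314.] [0.693  0.0448 0.049 ] 0.0474 [37 82 23]
g [289. 314.] [0.6931 0.0502 0.0519] 0.0503 [29 74 11]
g [288. 315.] [0.6936 0.0479 0.0487] 0.0471 [44 82 37]
g [289. 315.] [0.6933 0.0502 0.0497] 0.0481 [42 79 37]
R [[-0.64207247  0.76651561 -0.01402751]
 [ 0.40647959  0.32486029 -0.85395558]
 [-0.6500133  -0.55400327 -0.52015679]] [ 0.34059634 -0.11966194  1.48655065]
```

>>> step_arm(
  steps="0.015 0.02 0 0 0 0; 0.02 0.03 0 0 0 0; 0.02 0.03 0 0 0 0; 0.015 0.02 0 0 0 0; 0 0 0 0 0 0; 0 0 0 0 0 0; 0 0 0 0 0 0",
)

```text
clock: 22.55
ee_pos: [0.6628, -0.0492, 0.2222]
tcp_rot: [-3.141, 0.001, 1.57]
contact_force: [0.3, 0.2, -0.7]
finger_gap: 0.0505
```

Run:
```python
from h import *
o=r.get_obs();print(o['ee_pos'])
ps=[r.camera('wrist') for _ in range(6)]
p=dict(ps[0]); D=np.stack([q['depth'] for q in ps])
p['depth']=np.where((D>0).all(0),D.mean(0),0).astype(np.float32)
p['frame']=np.mean([q['frame'] for q in ps],0).astype(np.uint8)
cv2.imwrite('pics/w10.png',p['frame'])
X,C,uv=cloud(p,o);np.savez('w10.npz',X=X,C=C,uv=uv)
```

```text
[ 0.66277511 -0.0491646   0.22216399]
```

View pics/w10.png

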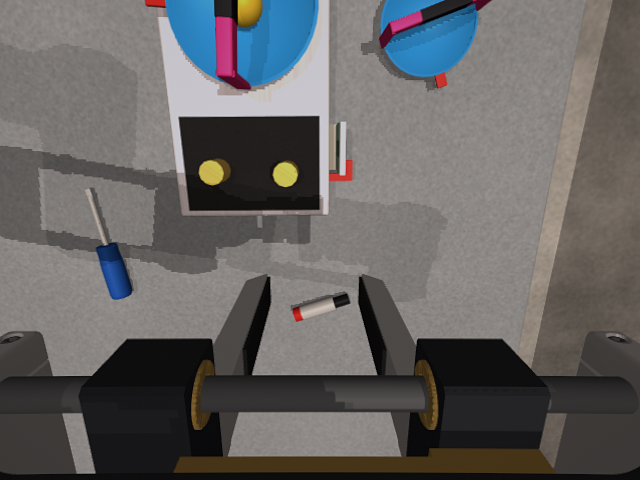

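Run:
```python
import numpy as np
d=np.load('w10.npz');X,C,uv=d['X'],d['C'].astype(int),d['uv']
u,v=uv.T;x,y,z=X.T
def reg(a,b,c,e): return (u>=a)&(u<b)&(v>=c)&(v<e)
be=(reg(365,560,90,330)&(abs(z)<.012)&(x<.85))|(reg(60,140,40,140)&(abs(z)<.012))|reg(230,330,235,270)
A=np.c_[x,y,np.ones(len(x))]
for _ in range(3):
    c=np.linalg.lstsq(A[be],z[be],rcond=None)[0];h=z-A@c;be&=abs(h)<.004
print('plane',c,be.sum())
wh=reg(190,310,96,113);print('white front',np.median(h[wh]),h[wh].std())
w2=reg(166,176,60,200)&(C[:,0]>150);print('white left',np.median(h[w2]))
w3=reg(321,327,110,210)&(C[:,0]>150);print('white right',np.median(h[w3]))
m=reg(235,265,125,205);print('mat',np.median(h[m]))
for a in range(338,350): 
    s=reg(a,a+1,130,175);print(a,np.median(h[s]).round(4),np.median(x[s]).round(4),C[s].mean(0).astype(int))
rd=(C[:,2]>150)&(C[:,1]<60)&reg(325,355,155,185);print('red',rd.sum(),np.percentile(h[rd],[5,25,50,75,95]),X[rd].min(0),X[rd].max(0))
for cx in (211,285):
    s=reg(cx-6,cx+6,168,178);print('wt top',np.median(h[s]))
```

```text
plane [-0.00036379 -0.00045377 -0.00214224] 33118
white front 0.05637892763954668 0.0003380364346629974
white left 0.05626138767715066
white right 0.05643769270337674
mat 0.057049738334243455
338 0.0588 0.6881 [43 59 48]
339 0.0729 0.6882 [ 97 101 108]
340 0.0797 0.6887 [176 177 182]
341 0.0801 0.6896 [208 201 203]
342 0.0801 0.6906 [205 198 200]
343 0.08 0.6916 [205 199 200]
344 0.0801 0.6925 [205 199 201]
345 0.0799 0.6935 [171 170 184]
346 0.0471 0.6977 [ 83  88 141]
347 0.0002 0.7024 [ 91  95 149]
348 0.0004 0.7034 [ 93  97 150]
349 0.0003 0.7047 [ 95  99 149]
red 182 [0.04682343 0.04712635 0.04751054 0.0483413  0.04881352] [ 0.68080494 -0.00904693  0.04405088] [0.70299948 0.01178011 0.04695457]
wt top 0.08643670926774463
wt top 0.08638931504267836
```

The close wrist view is accurate: the column top reads 80.0 mm, as specified. It gives a pan top of 56.4 mm, so the pan has sunk 21.6 mm. That is inside the band by only 0.4 mm. One weight would give about 13.8 mm, which has a better margin, so I'll take weight B back to where it stood.

>>> step_arm(
  steps="0.008 -0.015 0.01 0 0 0; 0.012 -0.025 0.02 0 0 0; 0.013 -0.027 0.02 0 0 0; 0.011 -0.02 0.01 0 0 0; 0.0066 -0.0117 0.005 0 0 0; 0 0 0 0 0 0; 0 0 0.02 0 0 0; 0 0 0.03 0 0 0; 0 0 0.027 0 0 0; 0 0 0.018 0 0 0; 0 0 0.009 0 0 0; 0 0 0.003 0 0 0; 0 0 0 0 0 0; 0 0 0 0 0 0",
)

```text
clock: 24.25
ee_pos: [0.5662, 0.0018, 0.0512]
tcp_rot: [3.139, 0.0, 1.571]
contact_force: [-0.5, -0.5, 0.3]
finger_gap: 0.0503
```

>>> step_arm(
  steps="0 0 0 0 0 0; 0 0 0 0 0 0; 0 0 0 0 0 0; 0 0 0 0 0 0; 0 0 0 0 0 0; 0 0 0 0 0 0",
  hand=0,
)

```text
clock: 24.85
ee_pos: [0.565, 0.0021, 0.0502]
tcp_rot: [-3.142, 0.0, 1.571]
contact_force: [-0.6, 0.0, 0.2]
finger_gap: 0.0224
```

>>> step_arm(
  steps="0 0 -0.004 0 0 0; 0 0 -0.006 0 0 0; 0 0 -0.015 0 0 0; 0 0 -0.025 0 0 0; -0.01 -0.001 -0.02 0 0 0; -0.025 -0.004 -0.01 0 0 0; -0.035 -0.006 0 0 0 0; -0.04 -0.008 0 0 0 0; -0.045 -0.009 0 0 0 0; -0.045 -0.009 0 0 0 0; -0.045 -0.008 0 0 0 0; -0.04 -0.007 0 0 0 0; -0.03 -0.005 0 0 0 0; -0.02 -0.003 0 0 0 0; -0.012 -0.001 0 0 0 0; -0.006 -0.0005 0 0 0 0; 0 0 0 0 0 0; 0 0 0 0 0 0; 0 0 0 0 0 0",
)

```text
clock: 26.75
ee_pos: [0.5038, -0.3495, 0.1302]
tcp_rot: [-3.142, -0.001, 1.572]
contact_force: [-0.4, 0.2, 0.1]
finger_gap: 0.0227
```

>>> step_arm(
  steps="-0.001 0 0.015 0 0 0; -0.001 0 0.03 0 0 0; 0 0 0.035 0 0 0; 0 0 0.027 0 0 0; 0 0 0.015 0 0 0; 0 0 0.008 0 0 0; 0 0 0.004 0 0 0; 0 0 0.0015 0 0 0; 0 0 0 0 0 0; 0 0 0 0 0 0",
)

```text
clock: 27.75
ee_pos: [0.5041, -0.3534, -0.0043]
tcp_rot: [3.14, 0.001, 1.571]
contact_force: [-0.1, 0.2, -1.9]
finger_gap: 0.0225
```

>>> step_arm(
  steps="0 0 0 0 0 0; 0 0 0 0 0 0; 0 0 0 0 0 0; 0 0 0 0 0 0; 0 0 0 0 0 0; 0 0 -0.008 0 0 0; 0 0 -0.02 0 0 0; 0 0 -0.035 0 0 0; 0 0 -0.04 0 0 0; 0 0 -0.045 0 0 0; 0 0 -0.045 0 0 0; 0.01 0.003 -0.035 0 0 0; 0.02 0.005 0 0 0 0; 0.03 0.008 0 0 0 0; 0.035 0.008 0 0 0 0; 0.035 0.009 0 0 0 0; 0.035 0.009 0 0 0 0; 0.03 0.008 0 0 0 0; 0.02 0.005 0 0 0 0; 0.005 0.002 0 0 0 0",
  hand=0.05,
)

```text
clock: 29.75
ee_pos: [0.5607, -0.1307, 0.2234]
tcp_rot: [3.141, -0.0, 1.574]
contact_force: [-0.9, -1.2, 0.3]
finger_gap: 0.0501
```

>>> step_arm(
  steps="0 0 0 0 0 0; 0 0 0 0 0 0; 0 0 0 0 0 0",
)

```text
clock: 30.05
ee_pos: [0.5603, -0.1341, 0.2227]
tcp_rot: [-3.141, 0.001, 1.569]
contact_force: [0.7, 0.5, 0.4]
finger_gap: 0.0503
```

Run:
```python
from h import *
o=r.get_obs();print(o['ee_pos'],o['tcp_rot'])
ps=[r.camera('wrist') for _ in range(3)]
p=dict(ps[0]); D=np.stack([q['depth'] for q in ps])
p['depth']=np.where((D>0).all(0),D.mean(0),0).astype(np.float32)
cv2.imwrite('pics/w11.png',p['frame'])
X,C,uv=cloud(p,o);np.savez('w11.npz',X=X,C=C,uv=uv)
o,q=shot('scene','sc11.png')
X,C,uv=cloud(q);B,G,R=[C[:,i].astype(int) for i in range(3)]
for a,b in [(.43,-.34),(.503,-.351),(.635,0)]:
    w=(abs(X[:,0]-a)<.035)&(abs(X[:,1]-b)<.035)&(X[:,2]>.01)&(X[:,2]<.12)&(R>B+40);W=X[w];print(W.mean(0),W[:,2].max(),w.sum())
cv2.imwrite('pics/sc11c.png',cv2.resize(q['frame'][190:410,190:450],None,fx=2.7,fy=2.7))
```

```text
[ 0.56027861 -0.13414641  0.22267988] [-3.14143086e+00  6.46944424e-04  1.56943728e+00]
[ 0.43228755 -0.33544921  0.02499829] 0.03531732428812737 93
[ 0.50819126 -0.34790823  0.02450635] 0.034744845450955866 106
[0.63934976 0.00485119 0.08438095] 0.09906653875704831 233
```

View pics/w11.png

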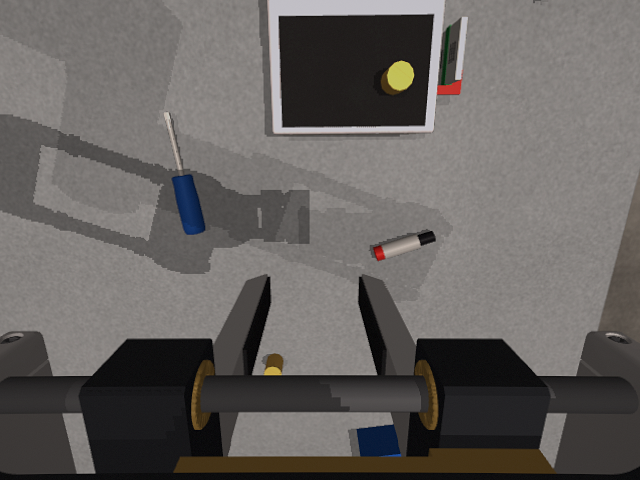

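View pics/sc11c.png

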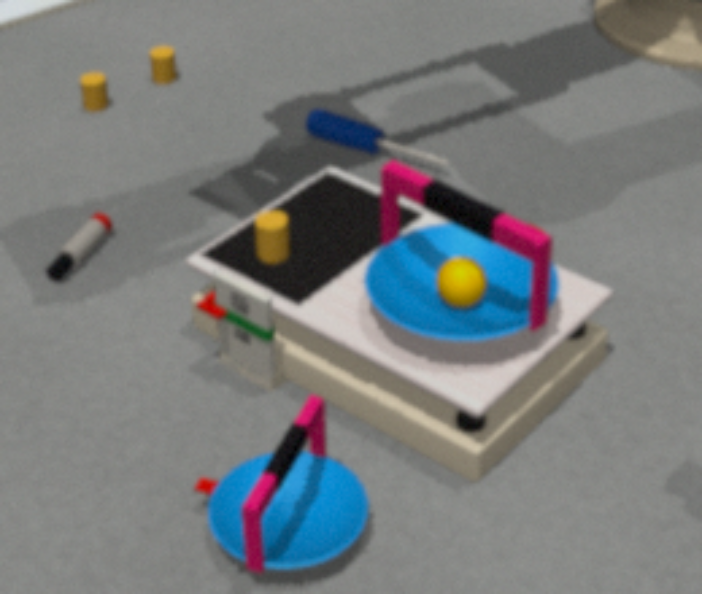

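Run:
```python
import numpy as np
d=np.load('w11.npz');X,C,uv=d['X'],d['C'].astype(int),d['uv']
u,v=uv.T;x,y,z=X.T
def reg(a,b,c,e): return (u>=a)&(u<b)&(v>=c)&(v<e)
be=(reg(480,560,30,230)|reg(220,350,145,185)|reg(190,255,30,130)|reg(280,350,200,270))&(abs(z)<.012)
A=np.c_[x,y,np.ones(len(x))]
for _ in range(3):
    c=np.linalg.lstsq(A[be],z[be],rcond=None)[0];h=z-A@c;be&=abs(h)<.004
print(c,be.sum())
print('white',np.median(h[reg(285,425,3,12)]),np.median(h[reg(272,276,20,125)]),np.median(h[reg(290,420,128,131)]))
print('mat',np.median(h[reg(290,375,25,115)]),'wt',np.median(h[reg(394,408,69,83)]))
for a in range(455,470,2):
  s=(u==a)&(v>25)&(v<75);print(a,np.percentile(h[s],[20,50,90]).round(4))
rd=(C[:,2]>150)&(C[:,1]<60)&reg(435,465,78,98);print('red',np.percentile(h[rd],[5,50,95]))
g=(C[:,1]>C[:,2]+30)&(C[:,1]>C[:,0]+20)&reg(435,470,15,98);print('green',g.sum(),np.percentile(h[g],[2,10,50,90,98]) if g.any() else '')
```

```text
[ 0.00031327 -0.00081935 -0.00224338] 32204
white 0.06421591243614393 0.06407406563317682 0.06432542316034766
mat 0.06483597796670765 wt 0.09418979814532003
455 [0.0691 0.0749 0.0794]
457 [0.0741 0.0794 0.0803]
459 [0.0786 0.0798 0.0805]
461 [0.0796 0.0799 0.0806]
463 [0.0003 0.0797 0.0805]
465 [-0.0001  0.0005  0.0801]
467 [-0.0005  0.      0.0005]
469 [-0.0003  0.0001  0.0007]
red [0.05455105 0.05579807 0.05676919]
green 97 [0.04837489 0.04960646 0.05383933 0.05525943 0.05559263]
```

The pan has now sunk 13.8 mm and the pointer is inside the band. Next I'll move over the dish and measure the bar from close.

>>> step_arm(
  steps="0.01 0.001 -0.005 0 0 0; 0.02 0.003 -0.01 0 0 0; 0.03 0.005 -0.01 0 0 0; 0.035 0.006 -0.005 0 0 0; 0.04 0.006 0 0 0 0; 0.04 0.006 0 0 0 0; 0.035 0.006 0 0 0 0; 0.03 0.005 0 0 0 0; 0.02 0.003 0 0 0 0; 0.013 0.002 0 0 0 0; 0.005 0 0 0 0 0; 0 0 0 0 0 0; 0 0 0 0 0 0; 0 0 0 0 0 0",
)

```text
clock: 31.65
ee_pos: [0.6034, 0.144, 0.2528]
tcp_rot: [3.142, 0.0, 1.569]
contact_force: [0.7, -0.6, -0.6]
finger_gap: 0.05
```

Run:
```python
from h import *
o=r.get_obs();print(o['ee_pos'],o['tcp_rot'])
p=r.camera('wrist');cv2.imwrite('pics/w12.png',p['frame'])
X,C,uv=cloud(p,o);np.savez('w12.npz',X=X,C=C,uv=uv)
B,G,R=[C[:,i].astype(int) for i in range(3)];x,y,z=X.T
near=(abs(x-.6)<.1)&(abs(y-.144)<.1)
bar=near&(z>.143)&(z<.17)
b=X[bar];print('bar',bar.sum(),b.mean(0),cv2.minAreaRect(b[:,:2].astype(np.float32)),np.median(b[:,2]))
Y=X[near&(R>150)&(G>120)&(B<90)&(z>.085)&(z<.11)]
from scipy.optimize import least_squares
s=least_squares(lambda c:np.linalg.norm(Y-c,axis=1)-.017,Y.mean(0),loss='soft_l1',f_scale=.002);print('ball',s.x,len(Y))
rd=near&(R>150)&(G<60)&(B<60)&(z>.06)&(z<.12);print('tab',rd.sum(),X[rd].mean(0),X[rd].min(0),X[rd].max(0))
bl=near&(B>150)&(R<90)&(z>.06)&(z<.12);print('blue',cv2.minEnclosingCircle(X[bl][:,:2].astype(np.float32)),X[bl].max(0),X[bl].min(0))
```

```text
[0.60344869 0.144025   0.25276759] [3.14153863e+00 4.92067308e-04 1.56946752e+00]
bar 2004 [0.60350157 0.14816455 0.15215077] ((0.6033644676208496, 0.14362168312072754), (0.1339663565158844, 0.013705490157008171), 86.65592956542969) 0.15224555807056317
ball [0.60349324 0.14436333 0.08508049] 31
tab 4 [0.53377963 0.15250918 0.08846643] [0.52266191 0.15163934 0.08820056] [0.537551   0.1538385  0.08893264]
blue ((0.6027792692184448, 0.14359581470489502), 0.06477872282266617) [0.66706013 0.20672041 0.09107198] [0.54220617 0.08039582 0.06187432]
```

View pics/w12.png

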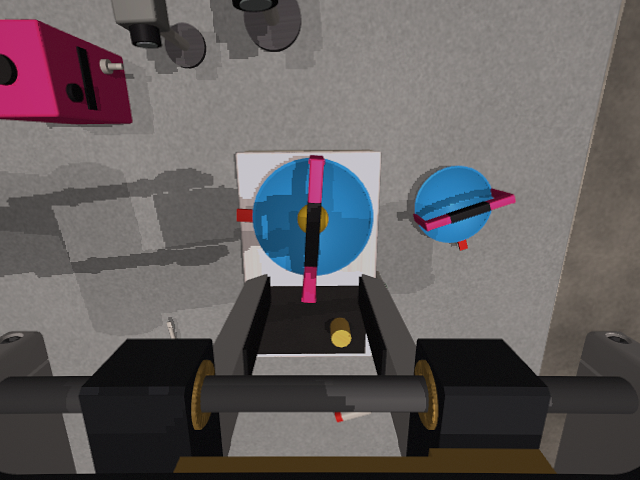

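The wrist view shows the bar running from (317,157) to (309,300), centred at (0.6034,0.1436) and 3.3° clockwise of +y, with the tab at (245,215) and the ball in the middle. I'll align with the bar, go down and grip it.

>>> step_arm(
  steps="0 0 0.01 0 0 0.03; 0 0 0.02 0 0 0.027; 0 0 0.03 0 0 0; 0 0 0.03 0 0 0; 0 0 0.023 0 0 0; 0 0 0.015 0 0 0; 0 0 0.009 0 0 0; 0 0 0.005 0 0 0; 0 0 0.001 0 0 0; 0 0 0 0 0 0; 0 0 0 0 0 0; 0 0 0 0 0 0",
)

```text
clock: 32.9
ee_pos: [0.604, 0.1452, 0.1104]
tcp_rot: [3.14, -0.0, 1.514]
contact_force: [1.2, -0.2, -0.3]
finger_gap: 0.0498
```

Run:
```python
from h import *
o=r.get_obs();print(o['ee_pos'],o['tcp_rot'])
for n in ['wrist','scene']:
    o,p=shot(n,n+'13.png'); X,C,uv=cloud(p,o);B,G,R=[C[:,i].astype(int) for i in range(3)];x,y,z=X.T
    grey=(abs(x-.603)<.06)&(abs(y-.144)<.02)&(abs(R-B)<15)&(R>40)&(z<.16)&(z>.1)
    F=X[grey]; print(n,len(F),F[:,2].min() if len(F) else 0)
    for a in np.arange(.1,.16,.005):
        s=F[(F[:,2]>a)&(F[:,2]<a+.005)]
        if len(s): print(a.round(3),len(s),s.min(0).round(3),s.max(0).round(3))
cv2.imwrite('pics/sc13c.png',cv2.resize(p['frame'][190:370,280:460],None,fx=3.3,fy=3.3))
```

```text
[0.60397727 0.14518377 0.11041037] [ 3.14017973e+00 -1.98312008e-04  1.51382378e+00]
wrist 1069 0.12523507130913947
0.125 41 [0.574 0.151 0.125] [0.637 0.157 0.13 ]
0.13 116 [0.569 0.152 0.13 ] [0.642 0.157 0.135]
0.135 157 [0.569 0.152 0.135] [0.642 0.157 0.14 ]
0.14 161 [0.569 0.152 0.14 ] [0.642 0.157 0.145]
0.145 187 [0.569 0.152 0.145] [0.642 0.157 0.15 ]
0.15 190 [0.569 0.152 0.15 ] [0.642 0.157 0.155]
0.155 217 [0.569 0.152 0.155] [0.642 0.157 0.16 ]
scene 204 0.10049326942477903
0.1 3 [0.6   0.132 0.1  ] [0.605 0.137 0.105]
0.105 1 [0.595 0.145 0.105] [0.595 0.145 0.105]
0.13 1 [0.633 0.152 0.132] [0.633 0.152 0.132]
0.135 18 [0.568 0.138 0.135] [0.641 0.159 0.14 ]
0.14 40 [0.567 0.135 0.14 ] [0.643 0.158 0.145]
0.145 39 [0.569 0.135 0.145] [0.642 0.158 0.15 ]
0.15 44 [0.569 0.135 0.15 ] [0.643 0.158 0.155]
0.155 58 [0.569 0.128 0.155] [0.644 0.158 0.16 ]
```

View pics/sc13c.png

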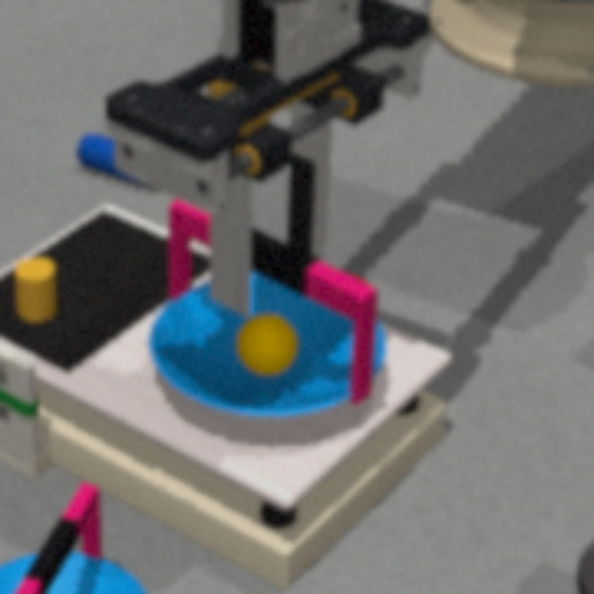

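View pics/wrist13.png

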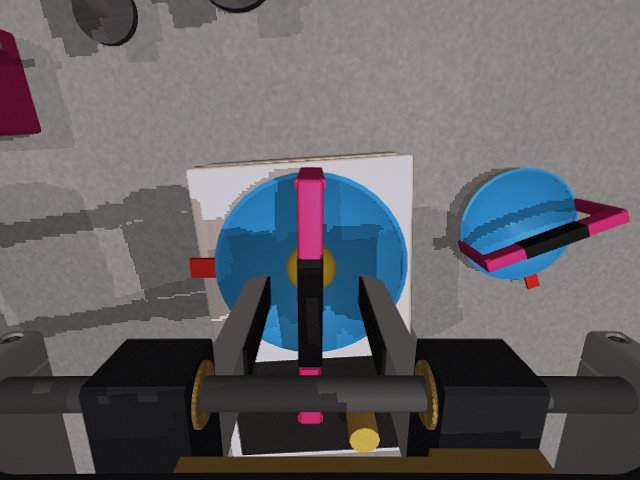

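The fingers straddle the bar within about 1.5 mm and the tips clear the ball. I'll nudge over by that much and grip.

>>> step_arm(
  steps="-0.001 -0.0015 0 0 0 0; 0 0 0 0 0 0; 0 0 0 0 0 0; 0 0 0 0 0 0; 0 0 0 0 0 0; 0 0 0 0 0 0; 0 0 0 0 0 0; 0 0 0 0 0 0",
  hand=0,
  grip_force=35,
)

```text
clock: 33.8
ee_pos: [0.6018, 0.1442, 0.1096]
tcp_rot: [-3.141, 0.0, 1.514]
contact_force: [-0.9, 0.0, -0.2]
finger_gap: 0.0118
```

Run:
```python
from h import *
o=r.get_obs();print(o['ee_pos'],o['tcp_rot'],o['finger_gap'],o['contact_force'],o['wrist_torque'])
o,p=shot('side','s14.png');cv2.imwrite('pics/s14c.png',cv2.resize(p['frame'][150:310,230:430],None,fx=3.7,fy=3.7))
o,p=shot('scene','sc14.png');cv2.imwrite('pics/sc14c.png',cv2.resize(p['frame'][190:370,280:460],None,fx=3.3,fy=3.3))
```

```text
[0.60180009 0.14416895 0.10959277] [-3.14131845e+00  1.31600185e-04  1.51380507e+00] 0.011804679314940125 [-0.92963621  0.04813418 -0.18775603] [-0.0439854   0.01110375  0.01370139]
```

View pics/sc14c.png

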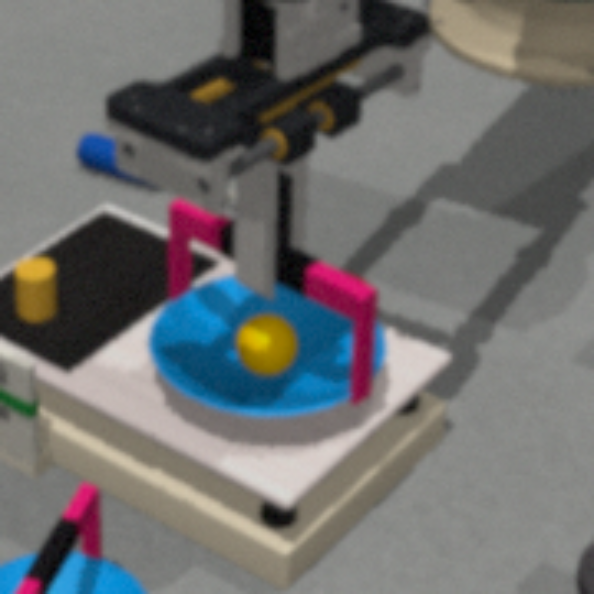

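>>> step_arm(
  steps="0 0 -0.002 0 0 0; 0 0 -0.004 0 0 0; 0 0 -0.006 0 0 0; 0 0 -0.007 0 0 0; 0 0 -0.007 0 0 0; 0 0 -0.007 0 0 0; 0 0 -0.007 0 0 0; 0 0 -0.007 0 0 0; 0 0 -0.006 0 0 0; 0 0 -0.005 0 0 0; 0 0 -0.004 0 0 0; 0 0 -0.002 0 0 0; 0 0 -0.001 0 0 0; 0 0 0 0 0 0; 0 0 0 0 0 0; 0 0 0 0 0 0",
)

```text
clock: 35.5
ee_pos: [0.6018, 0.1442, 0.1744]
tcp_rot: [-3.141, 0.0, 1.514]
contact_force: [0.4, 0.4, -4.2]
finger_gap: 0.0119
```

Run:
```python
from h import *
from scipy.optimize import least_squares
o=r.get_obs();print(o['ee_pos'],o['tcp_rot'],o['finger_gap'],o['contact_force'],o['wrist_torque'])
for n in ['scene','side','wrist']:
    o,p=shot(n,n+'15.png');X,C,uv=cloud(p,o);B,G,R=[C[:,i].astype(int) for i in range(3)];x,y,z=X.T
    near=(abs(x-.6)<.1)&(abs(y-.144)<.1)
    Y=X[near&(R>120)&(G>90)&(B<80)&(z>.12)&(z<.19)&(R>B+60)&(np.hypot(x-.6,y-.144)<.05)]
    if len(Y)>10:
        s=least_squares(lambda c:np.linalg.norm(Y-c,axis=1)-.017,Y.mean(0),loss='soft_l1',f_scale=.002);print(n,'ball',s.x,len(Y))
    bl=near&(B>120)&(R<90)&(B>R+60)&(z>.1)&(z<.18);print('blue',cv2.minEnclosingCircle(X[bl][:,:2].astype(np.float32)),X[bl].max(0),X[bl].min(0))
    cam=(abs(x-.555)<.05)&(abs(y-.35)<.06)&(z>.13)
    if cam.sum()>50: print('cam',cv2.minAreaRect(X[cam,:2].astype(np.float32)),X[cam].min(0),X[cam].max(0))
    for l in ['lens','camera']:
        for q in r.spot_point(l,p)[:3]:
            if q['p']>.3: print(l,q['p'],q['location'],world(p,q['location'],o=o), world(p,q['location'],o=o,z=.152 if l=='lens' else 0))
    if n=='scene': cv2.imwrite('pics/sc15c.png',cv2.resize(p['frame'][190:370,240:520],None,fx=2.8,fy=2.8))
    if n=='side': cv2.imwrite('pics/s15c.png',cv2.resize(p['frame'][140:300,230:430],None,fx=3.6,fy=3.6))
```

```text
[0.60178174 0.14416184 0.17435615] [-3.14106854e+00  1.92534750e-04  1.51381891e+00] 0.011940380855235973 [ 0.37224356  0.44123859 -4.22704712] [-0.02740492 -0.06173883 -0.00754118]
scene ball [0.60127195 0.14441986 0.15447187] 232
blue ((0.6029768586158752, 0.14537180960178375), 0.0661018118262291) [0.66660133 0.21121774 0.17424999] [0.54592015 0.08230171 0.1372549 ]
cam ((0.5585553646087646, 0.3582179844379425), (0.05195121094584465, 0.06834568828344345), 5.012435436248779) [0.53170504 0.32424924 0.13098254] [0.58483567 0.39403073 0.17828005]
lens 0.94 [466.2, 292.9] [0.57387761 0.33086325 0.16228413] [0.56066612 0.32544647 0.152     ]
lens 0.73 [482.9, 282.4] [0.54819009 0.34529201 0.17478118] [0.5170264  0.33364963 0.152     ]
lens 0.53 [292.2, 281.0] [0.64308586 0.0135857  0.08183382] [0.71284122 0.08301618 0.152     ]
camera 0.68 [479.9, 333.8] [0.56314424 0.36092728 0.08610024] [0.46525746 0.32582504 0.        ]
camera 0.66 [474.8, 368.5] [0.56617372 0.36437004 0.01181527] [0.55429767 0.36015321 0.        ]
side ball [0.60230901 0.14321266 0.15349218] 113
blue ((0.600622594356
[... 455 characters left out ...]
.44905129 0.23243405 0.152     ]
camera 0.89 [251.0, 230.6] [0.44664014 0.31133257 0.00733468] [0.44835638 0.3221903  0.        ]
camera 0.77 [285.7, 216.2] [0.56197123 0.34581955 0.01253903] [0.56691038 0.36510729 0.        ]
camera 0.57 [376.7, 256.7] [0.69986357 0.00263957 0.07102019] [0.74488824 0.08505604 0.        ]
wrist ball [0.60320674 0.14364282 0.15023467] 302
blue ((0.6034046411514282, 0.1434050053358078), 0.0653049573302269) [0.66769967 0.20801553 0.15589375] [0.53873914 0.0883531  0.13499936]
lens 0.84 [85.4, 27.4] [0.46039334 0.30519571 0.10911461] [0.48474635 0.29217836 0.152     ]
camera 0.59 [148.7, 34.3] [0.46006011 0.32731836 0.00874983] [0.45646937 0.32977139 0.        ]
```

View pics/sc15c.png

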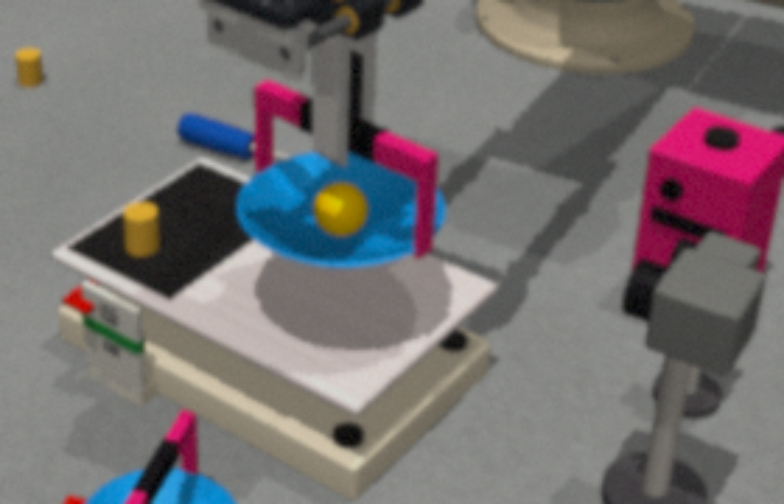

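View pics/wrist15.png

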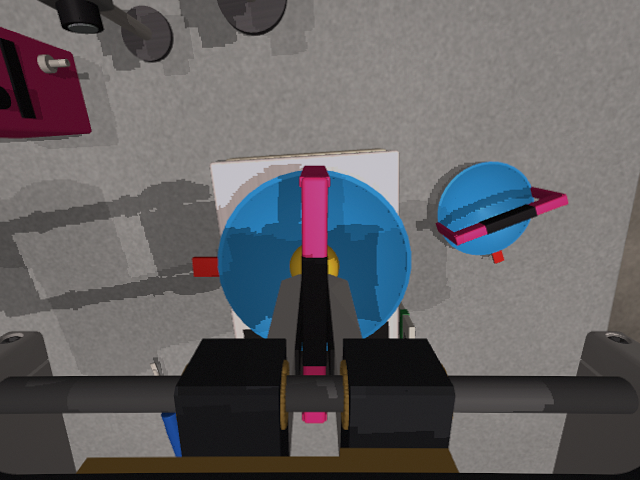

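The dish is lifted and level, with the ball centred at z≈0.1525. Now I'll turn it clockwise, then shift it 21 mm towards -x so that the tab lines up with the lens.

>>> step_arm(
  steps="0 0 0 0 0 0.02; 0 0 0 0 0 0.04; 0 0 0 0 0 0.06; 0 0 0 0 0 0.085; 0 0 0 0 0 0.085; 0 0 0 0 0 0.085; 0 0 0 0 0 0.085; 0 0 0 0 0 0.085; 0 0 0 0 0 0.085; 0 0 0 0 0 0.085; 0 0 0 0 0 0.085; 0 0 0 0 0 0.085; 0 0 0 0 0 0.085; 0 0 0 0 0 0.085; 0 0 0 0 0 0.085; 0 0 0 0 0 0.085; 0 0 0 0 0 0.085; 0 0 0 0 0 0.06; 0 0 0 0 0 0.04; 0 0 0 0 0 0.02",
)

```text
clock: 37.95
ee_pos: [0.6019, 0.1442, 0.1746]
tcp_rot: [3.142, -0.0, 0.082]
contact_force: [0.4, -0.5, -5.0]
finger_gap: 0.0115
```

>>> step_arm(
  steps="0 0 0 0 0 0; -0.001 0 0 0 0 0; -0.002 0 0 0 0 0; -0.0035 -0.0005 0 0 0 0; -0.004 -0.0005 0 0 0 0; -0.004 -0.0005 0 0 0 0; -0.0035 -0.0005 0 0 0 0; -0.002 0 0 0 0 0; -0.001 0 0 0 0 0; 0 0 0 0 0 0; 0 0 0 0 0 0; 0 0 0 0 0 0; 0 0 0 0 0 0; 0 0 0 0 0 0",
)

```text
clock: 39.35
ee_pos: [0.5809, 0.1444, 0.1746]
tcp_rot: [3.141, 0.0, 0.084]
contact_force: [-0.4, 0.6, -5.5]
finger_gap: 0.0113
```

Run:
```python
from h import *
from scipy.optimize import least_squares
o=r.get_obs();print(o['clock'],o['ee_pos'],o['tcp_rot'],o['finger_gap'],o['contact_force'],o['wrist_torque'])
for n in ['scene','side','wrist']:
    o,p=shot(n,n+'16.png');X,C,uv=cloud(p,o);B,G,R=[C[:,i].astype(int) for i in range(3)];x,y,z=X.T
    near=(abs(x-.58)<.1)&(abs(y-.144)<.1)
    Y=X[near&(R>120)&(G>90)&(B<80)&(z>.12)&(z<.19)&(R>B+60)&(np.hypot(x-.58,y-.144)<.05)]
    if len(Y)>10:
        s=least_squares(lambda c:np.linalg.norm(Y-c,axis=1)-.017,Y.mean(0),loss='soft_l1',f_scale=.002);print(n,'ball',s.x,len(Y))
    bl=near&(B>120)&(R<90)&(B>R+60)&(z>.1)&(z<.18);print('blue',cv2.minEnclosingCircle(X[bl][:,:2].astype(np.float32)),X[bl].max(0),X[bl].min(0))
    pk=near&(R>110)&(G<90)&(B>50)&(z>.19)&(z<.23);
    if pk.sum()>20: print('bar',cv2.minAreaRect(X[pk,:2].astype(np.float32)),X[pk].max(0))
    rd=(R>130)&(G<60)&(B<60)&(z>.12)&(z<.17)&(abs(x-.58)<.05)&(abs(y-.22)<.04)
    if rd.any(): print('tab',X[rd].mean(0),rd.sum())
    cam=(abs(x-.555)<.05)&(abs(y-.36)<.05)&(z>.13)
    if cam.sum()>50: print('cam',cv2.minAreaRect(X[cam,:2].astype(np.float32)),X[cam].min(0),X[cam].max(0))
    if n=='scene': cv2.imwrite('pics/sc16c.png',cv2.resize(p['frame'][190:370,240:520],None,fx=2.8,fy=2.8))
    if n=='side': cv2.imwrite('pics/s16c.png',cv2.resize(p['frame'][140:300,230:430],None,fx=3.6,fy=3.6))
```

```text
39.35 [0.58094888 0.14439458 0.17457364] [3.14149208e+00 4.32368566e-05 8.37308345e-02] 0.011280600645105063 [-0.41192472  0.63457377 -5.46637222] [ 0.04615102  0.02872347 -0.00020707]
scene ball [0.57999028 0.14488688 0.15459446] 232
blue ((0.5822488069534302, 0.1464329957962036), 0.06470225751399994) [0.64584374 0.20947074 0.16103729] [0.51865688 0.0827978  0.13719674]
bar ((0.581238329410553, 0.14689254760742188), (0.1376926302909851, 0.013657044619321823), 4.4728474617004395) [0.64971325 0.15898462 0.22376689]
tab [0.57766659 0.21945816 0.15673839] 44
cam ((0.5588729977607727, 0.35824471712112427), (0.05200682207942009, 0.06887446343898773), 4.713379383087158) [0.53094155 0.32354594 0.13159149] [0.58518111 0.39391378 0.17820422]
side ball [0.58035412 0.14457647 0.15404114] 115
blue ((0.5783340930938721, 0.14255422353744507), 0.06468634307384491) [0.64193635 0.20365976 0.16650668] [0.51869909 0.08058319 0.13666332]
bar ((0.5787531137466431, 0.14049406349658966), (0.13505613803863525, 0.017215246334671974), 6.847398281097412) [0.64623103 0.15688156 0.2233242 ]
tab [0.56995642 0.20977511 0.15772499] 2
cam ((0.552910566329956, 0.3536205291748047), (0.049866143614053726, 0.07547175139188766), 4.0175981521606445) [0.5262281  0.31512859 0.13349119] [0.5785325  0.39010409 0.17965193]
wrist ball [0.58116372 0.14422607 0.15021286] 486
blue ((0.5811890959739685, 0.14431621134281158), 0.06515470892190933) [0.64601145 0.20915594 0.15600258] [0.52549849 0.07936797 0.1334641 ]
bar ((0.5816797614097595, 0.1445055902004242), (0.13368546962738037, 0.013512310571968555), 4.894180774688721) [0.64869749 0.15679135 0.21926274]
tab [0.57562486 0.21746417 0.15317614] 455
cam ((0.5655481815338135, 0.338013231754303), (0.053224846720695496, 0.036096084862947464), 25.817588806152344) [0.53385037 0.31957752 0.13003491] [0.58374427 0.36583585 0.1719212 ]
```

View pics/sc16c.png

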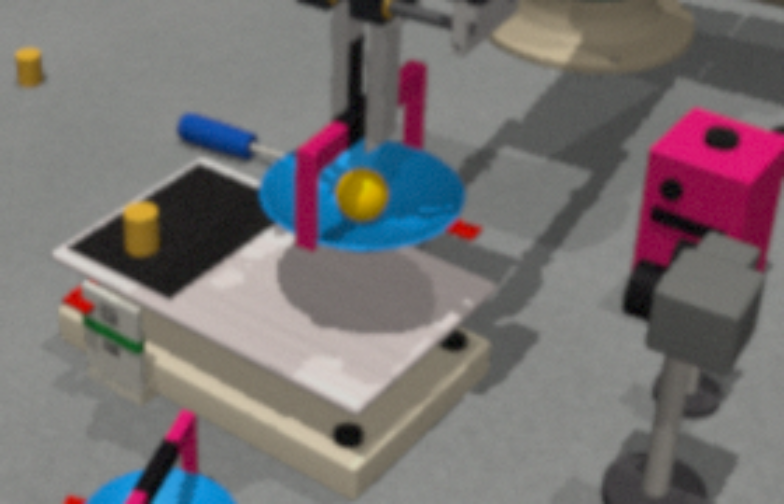

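View pics/s16c.png

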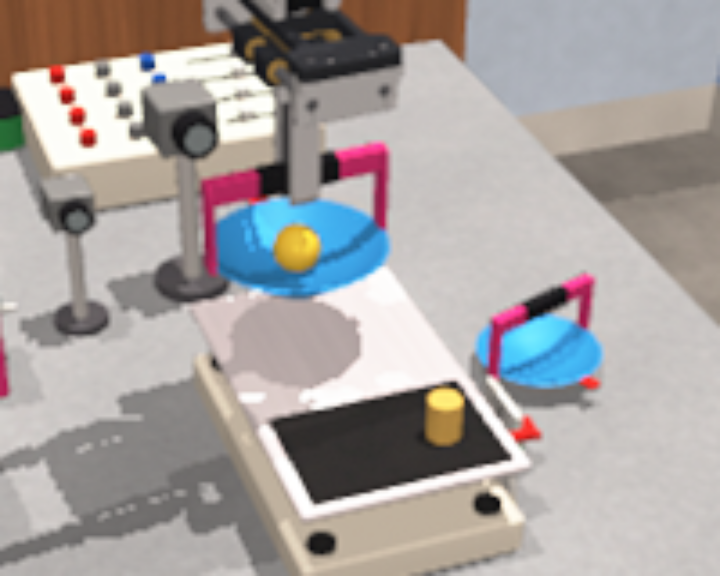

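View pics/wrist16.png

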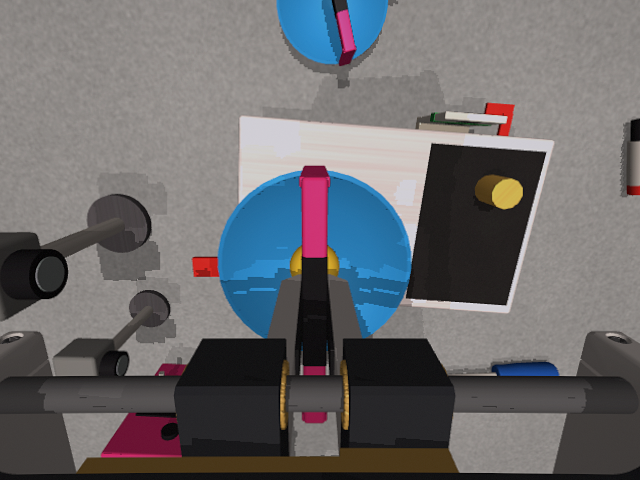

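All three views agree. The dish is level, the ball sits on its axis at a height of about 0.1525, the tab points at the larger camera's lens, and the weight stands on the pan. I'm handing in.

Run:
```python
from bench import r
print(r.finish_job()); print(r.get_obs()['clock'])
```

```text
the job is handed in; nothing more can be done
None
the job is handed in; nothing more can be done
```

I handed the job in at about 39.5 s with the larger dish held over the scale and one brass weight left on the pan.

**Weighing:** I first stood two weights on the pan, which sank it 21.6 mm, only 0.4 mm inside the 12–22 mm band. I took the second weight back to within about 2–3 mm of its old place, standing upright. With one weight and the robot clear, the pan had sunk 13.8 mm, well inside the band. The side and scene cameras read about 12.5 mm with one weight. I trusted the closer wrist view, because it read the column top at its specified 80 mm.

**Dish:** I gripped the black part of the bar, lifted it straight up and turned it about 82° clockwise. I then shifted it about 21 mm towards -x, still above the pan. I did this because the camera is not exactly square to the scale, so a full 90° turn in place would have left the tab about 17° off the lens.

**Last checks:**
- **Ball:** it was within about 1 mm of the dish's axis by the wrist view, with its centre about 152.5 mm above the bench against the lens at 152 mm.
- **Tab:** it pointed about 95° from world x, with the lens at about 97°.
- **Dish:** it looked level in all three views.
- **Grip:** the finger gap stayed steady at 11–12 mm on the 12 mm bar, with a load of about 5 N.
- **Other things:** I saw no bystander moved.

**What went wrong:** the fingertips stand about 17 mm behind the reported TCP, not 22 mm ahead as stated. My first grasp therefore closed on air above the weight. I measured the real offset and used that afterwards.

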